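# Put the biscuits away and clamp the clip-top jar

## Task

Dinner is over: first take the wooden server off the mouth of the clip-top jar and lay it flat in the white tray, lengthwise. Then put all the brown biscuits from the board into the jar, shut the lid and swing the wire bail up by its knob and over the top of the lid until it goes past centre and clamps the lid down tight. Leave the tea light, the glasses, the napkin ring and the salt where they stand.

Things in the scene. Friction and masses are not known exactly. Their poses are not given: they have to be found in the camera images.
- jar: Clear glass clip-top jar, steel band round its neck, fixed: 94 mm across, mouth 84 mm inside, rim 100 mm and inner floor 6 mm above the table. Origin: centre of its underside. Its -x side (towards the robot, turned by its yaw) is the front, where the bail lies; the lid hinge is at +x, 52 mm from the axis, 104 mm up; the bail pivots are at its +y and -y sides, 75 mm up.
- jar_mouth (a point): Centre of the jar's mouth, in the plane of the rim, 100 mm above the table.
- lid (a joint): Angle of the hinged lid (rad): a glass disc 96 mm across, 10 mm thick. 0: shut, level on its rubber seal, underside 102 mm above the table; grows as it opens; 1.8: fully open, leaning back past upright behind the jar, reaching 200 mm above the table. Pushed forward past about 1.3 it falls shut slowly by itself.
- lid_edge (a point): Point of the lid's free edge opposite the hinge, 100 mm from the hinge line, at mid thickness.
- saddle (a joint): Travel (m) of the sprung wooden saddle block on the middle of the lid's outer face (away from the robot while the lid is open), 34 mm wide, from 24 mm before the disc's centre to 18 mm behind it: 0 free, grows as it is pressed towards the lid (3 N per mm); the clasped bail holds it pressed by 0.002 to 0.004.
- saddle_crest (a point): Top of the saddle's crest, on the lid's axis; free, with the lid shut, 138.5 mm above the table.
- bail (a joint): Angle of the wire bail (rad), a steel U pivoted at both sides of the jar's neck. 0: level, pointing to the jar's front; grows as it swings up and over towards the hinge; 1.57: straight up; 1.8: its stop. Its 8 mm cross bar, 62 mm from the pivots, meets the shut lid's saddle from 1.27 on; crossing the crest takes some 7 N at the knob; past 1.6 it stays over. Light friction elsewhere.
- bail_knob (a point): Centre of the white ceramic knob at the middle of the bail: a cylinder 20 mm in diameter and 24 mm long, lying along the jar's y axis, 92 mm from the pivot line (30 mm outside the cross bar, joined to it by a 7 mm stem); the bail turns about the jar's y axis.
- board: Dark wooden serving board, 180 mm (x) by 270 mm (y), 12 mm thick, fixed, left or right of the jar; the biscuits stand on it. Origin: centre of its underside.
- tray: White ceramic spoon tray, fixed, 230 mm long (x) and 92 mm wide (y), walls 4 mm thick and 18 mm high, floor 4 mm thick; on the other side of the jar. Origin: centre of its underside.
- server: Flat light-wood biscuit server, 180 mm long (x), 10 mm thick: a handle 14 mm wide from x = -90 to +35 mm and a paddle 34 mm wide from +35 to +90 mm. 40 g, balances at x = +19 mm. At the start it lies across the jar's mouth, roughly along the jar's y. Origin: middle of its length, on its underside.
- biscuit0: Round brown almond biscuit with a domed top, 34 mm in diameter and 18 mm high (straight sided for the lowest 10 mm), 16 g, dome up on the board. Origin: centre of its underside. May be absent.
- biscuit1: Round brown almond biscuit with a domed top, 34 mm in diameter and 18 mm high (straight sided for the lowest 10 mm), 16 g, dome up on the board. Origin: centre of its underside. May be absent.
- biscuit2: Round brown almond biscuit with a domed top, 34 mm in diameter and 18 mm high (straight sided for the lowest 10 mm), 16 g, dome up on the board. Origin: centre of its underside. May be absent.
- biscuit3: Round brown almond biscuit with a domed top, 34 mm in diameter and 18 mm high (straight sided for the lowest 10 mm), 16 g, dome up on the board. Origin: centre of its underside. May be absent.
- biscuit4: Round brown almond biscuit with a domed top, 34 mm in diameter and 18 mm high (straight sided for the lowest 10 mm), 16 g, dome up on the board. Origin: centre of its underside. May be absent.
- tealight: White electric tea light standing among the biscuits, not one of them: 38 mm in diameter, 22 mm high, with a flame tip to 40 mm. Origin: centre of its underside. To be left alone.
- wineglass: Stemmed wine glass 185 mm high, 76 mm across, standing beyond the jar to one side. To be left alone. Origin: centre of its foot.
- tumbler: Glass tumbler 115 mm high, 64 mm across, standing beyond the jar to the other side. To be left alone. Origin: centre of its underside.
- napkin_ring: Wooden napkin ring, 46 mm across and 32 mm high, on the near side of the table. To be left alone. Origin: centre of its underside.
- salt: White salt pot with a steel cap, 38 mm across and 70 mm high, on the near side of the table. To be left alone. Origin: centre of its underside.
There are look-alikes about, which are no part of the job. What is meant by the server is not black, and is the smaller of those in its own colour.

How it is judged:
By the outcome, as a careful person would: the job done as asked, in the order asked, and still so for the second after the job is handed in, with the robot touching nothing.
Of biscuit0, biscuit1, biscuit2, biscuit3, biscuit4 only 3 to 5 are there at a start; the rules pass over those that are not, and their reading is None.
At some moment in a run one of biscuit0, biscuit1, biscuit2, biscuit3, biscuit4 may be knocked a few centimetres aside while the robot is not near it.
Once in a run the grip may slacken for a moment while it holds something.
It also fails if it takes over 208 s, if anything falls off the work surface, if the arm or the gripper's body presses on something with over 40 N, if the wrist force passes 120 N, or if a joint passes its speed limit or range.

## Robot

A 7-joint arm with a two-finger parallel gripper is mounted at the origin on the work surface. World frame = base frame: x ahead of the robot, y to its left, z up, the work surface at z = 0. Lengths are in m, angles in rad, forces in N, time in s.
With the tool pointing down it reaches from about 0.4 to 0.875 m from the base axis. Payload 19.3 kg.
Tool frame: the origin (TCP) lies on the front face of the gripper's body, between the roots of the fingers; the fingertips stand 73 mm ahead of it and the grasp point (between the pads) lies 54 mm ahead of it (hold_point_z is the distance from the TCP to the grasp point, in m); z points along the fingers, y is the line along which they close (so a half turn about z gives the same grasp; the last joint's range is limited). The gripper opens to 85 mm and grips with 20 to 120 N. Pads are 22 mm wide; open, the fingers measure 114 mm over their backs; the gripper's body (76 mm by 85 mm) begins 54 mm behind the grasp point. The pads swing forward as they close: fully open they stand 13 mm farther back than shut.
Start: joints at [1.247, 0.521, -0.036, 1.599, 0.021, 1.021, -0.113], TCP at [0.157, -0.605, 0.304] pointing down, gripper open.
Joint ranges: [-2.91, 2.91], [-0.3, 2.13], [-1.5, 1.42], [0.17, 2.43], [-1.26, 4.41], [0.16, 1.93], [-2.52, 2.52]. Speed limits (rad/s): [1.89, 1.89, 2.39, 2.39, 3.01, 3.01, 3.01].

## Interface

Orientations are given as a 3x3 rotation matrix whose columns are the frame's x, y, z axes.
In Python, from plant import * gives the robot as it stands.
- The arm moves only by the tool arm_command, never from a script. Its argument "rows" is a list of rows, each an object with "travel": the shift along the tool's x, y, z in m, a list of three; "turn": the turn about the tool's z in rad; "gripper": the closure, from 0 (fully open) to 1 (shut). A call has 1 to 8 rows; each row shifts and turns the commanded pose from where the row before left it, along the tool's axes as they then stand; what a row does not reach is not made up. A row lasts 1/10 s, in which the tool goes at most 50 mm and 8.59 degrees, less where a joint would pass 70% of its speed; a pose out of reach is approached as far as the arm can. A call with a gripper value outside its range is refused whole. The fingers move at their own pace and stop on an object; "force" is the grip in N (left out, the last holds). Time passes only in rows, so rows that do not move let the fingers close. It gives the time, the measured TCP pose, the force, the opening and the grip force at its end, in the units of the state.
- sense(): the state, without advancing time (a new reading comes with each control period).
- get_image(name): name is "scene" or "top" or "wrist"; returns the picture (420x560x3 uint8, red, green, blue); there is no depth.
- calibration(name): a dict with "mtx" (3x3 intrinsics, pixels), "origin" and "rotation" of the camera in the world; the wrist camera has in their place "hand_eye" (4x4, takes a point from camera to tool coordinates, whose origin is the TCP and whose axes are the flange's). Camera axes: x right, y down, z forward; pixel columns grow to the right and rows downward; lengths in m; the calibration is good to about 2 mm. A picture is of the moment at which its call begins: read the wrist's pose just before it. calibration takes no time and is no camera call.
- sign_off(): hands the job in; it is judged then, once.
The state is a dict: "time_s": time; "joint_pos": joint angles; "joint_velocities": joint speeds; "joint_efforts": joint torques, N m; "eef_pos": TCP position; "tcp_rot": TCP orientation; "ft_force": force on the tool from outside, world axes, zero at the start; "ft_torque": the same for the moment, N m; "finger_gap": finger opening in m; "grasp_force": force on a finger pad.
Only numpy, scipy, OpenCV 4.12 (cv2) and the standard library are available. Lean on these libraries where they do the work, as an engineer would, in place of code of your own. Each camera call takes 0.05 s, during which the arm holds its last target. There are 200 camera calls.

## Working session

There is one attempt and no reset: what is moved stays moved. The work goes in short steps, Python scripts to look and compute and a tool call to move; the robot and the scene stay as the last step left them, time stands still between calls to the robot, and variables do not carry over. Pictures are saved under pics/ and viewed, at most 14 in all, crops included, and the job is handed in when it is done.

Besides the shell and the picture viewer there is one more tool, called after "Call:" as name(argument=value, ...), one argument or row to a line, values as JSON. arm_command: Moves the arm, as the interface text tells. Its arguments: {"type":"object","properties":{"rows":{"type":"array","items":{"type":"object","properties":{"travel":{"type":"array","items":{"type":"number"}},"turn":{"type":"number"},"gripper":{"type":"number"}}}},"force":{"type":"number"}},"required":["rows"]}

```bash
ls; mkdir -p pics
cat > h.py <<'E'
from plant import *
import numpy as np, cv2
def snap(cam,name,crop=None,scale=1):
    s=sense(); im=get_image(cam)[:,:,::-1].copy()
    np.save('pics/last_%s.npy'%cam,im)
    if crop: x0,y0,x1,y1=crop; im=im[y0:y1,x0:x1]
    if scale!=1: im=cv2.resize(im,None,fx=scale,fy=scale,interpolation=cv2.INTER_CUBIC)
    cv2.imwrite('pics/'+name,im); return s
def cam(c,s=None):
    k=calibration(c); K=np.array(k['mtx'])
    if c=='wrist':
        H=np.array(k['hand_eye']); R=np.array(s['tcp_rot']); p=np.array(s['eef_pos'])
        return K,R@H[:3,:3],R@H[:3,3]+p
    return K,np.array(k['rotation']),np.array(k['origin'])
def world(c,px,z,s=None):
    K,R,o=cam(c,s); d=R@np.linalg.solve(K,[px[0],px[1],1.]); return o+d*(z-o[2])/d[2]
def pix(c,p,s=None):
    K,R,o=cam(c,s); q=K@(R.T@(np.array(p)-o)); return q[:2]/q[2]
E
python3 - <<'E'
from h import *
s=snap('top','t1.png',None,1.4); snap('scene','s1.png',None,1.4)
print(s['eef_pos'],s['tcp_rot'],s['finger_gap'])
for c in('top','scene','wrist'):print(calibration(c))
E
```

```text
pics
[ 0.15684584 -0.60474043  0.30331656] [[ 9.67943754e-01  2.51166788e-01 -3.65238438e-04]
 [ 2.51167040e-01 -9.67943149e-01  1.08505282e-03]
 [-8.10008130e-05 -1.14200596e-03 -9.99999345e-01]] 0.08556103953215176
{'mtx': array([[516.26389502,   0.        , 284.42237925],
       [  0.        , 516.26389502, 208.10742723],
       [  0.        ,   0.        ,   1.        ]]), 'origin': array([0.21489069, 0.01389269, 1.49462289]), 'rotation': array([[-0.06315179, -0.97603516,  0.20824796],
       [-0.9979962 ,  0.06093988, -0.01702672],
       [ 0.00392807, -0.20890595, -0.97792785]])}
{'mtx': array([[454.89813303,   0.        , 276.93006142],
       [  0.        , 454.89813303, 205.28248695],
       [  0.        ,   0.        ,   1.        ]]), 'origin': array([1.1200044 , 0.42615861, 0.75759423]), 'rotation': array([[-0.57691409,  0.53333472, -0.61864708],
       [ 0.81680421,  0.37576306, -0.43775907],
       [-0.00100739, -0.75786292, -0.65241305]])}
{'mtx': array([[346.19043229,   0.        , 278.15396532],
       [  0.        , 346.19043229, 205.11131832],
       [  0.        ,   0.        ,   1.        ]]), 'hand_eye': array([[-5.87656811e-04, -9.63959426e-01, -2.66048642e-01,
         6.81642604e-02],
       [ 9.99999140e-01, -8.78416665e-04,  9.73888521e-04,
        -3.47261834e-04],
       [-1.17249058e-03, -2.66047841e-01,  9.63959113e-01,
        -6.99166188e-02],
       [ 0.00000000e+00,  0.00000000e+00,  0.00000000e+00,
         1.00000000e+00]])}
```

View pics/t1.png

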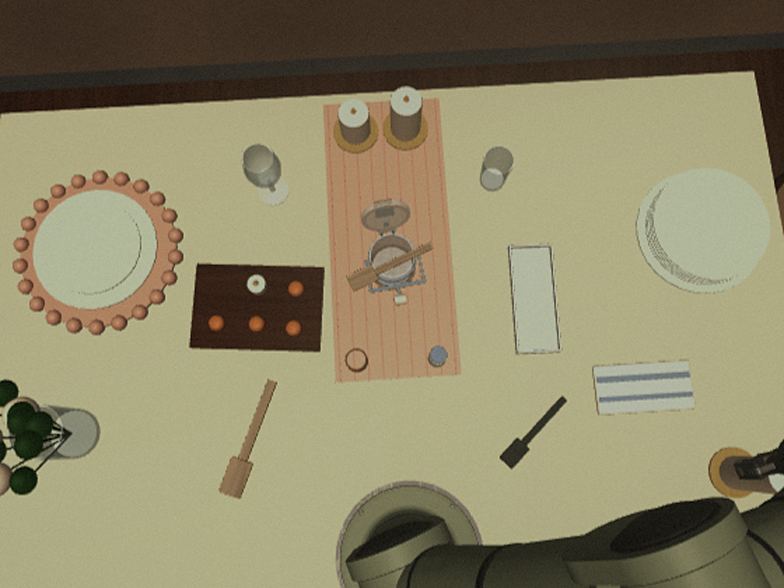

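View pics/s1.png

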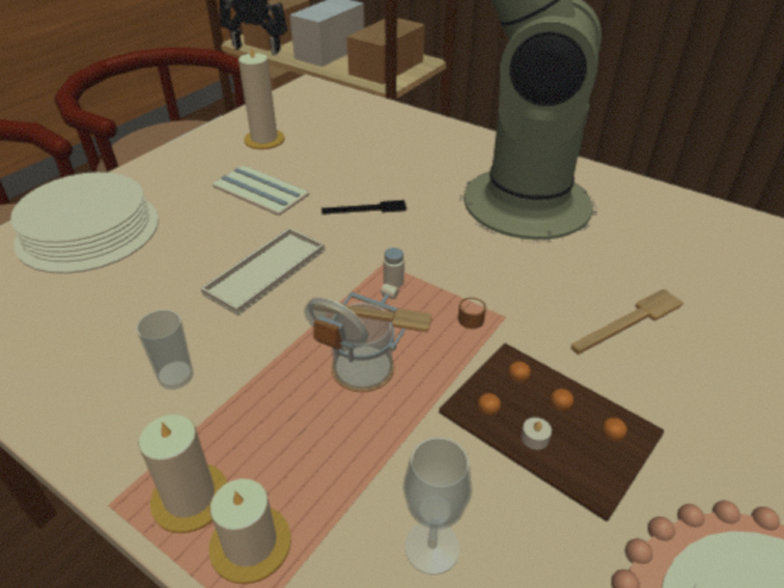

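The overhead view shows the jar at about (392,258), with the server lying across it and its paddle to the left. Four biscuits stand at (216,324), (257,324), (293,328) and (296,289), with the tea light at (256,284). The tray is at (535,298). I'll enlarge the jar for finer measurements.

Run:
```python
from h import *
im=np.load('pics/last_top.npy')
c=im[130:225,130:410]
cv2.imwrite('pics/c1.png',cv2.resize(im[135:225,235:325],None,fx=6.6,fy=6.6,interpolation=cv2.INTER_CUBIC))
hsv=cv2.cvtColor(im,cv2.COLOR_BGR2HSV)
m=cv2.inRange(hsv,(5,150,90),(18,255,255)); m[:,:135]=0;m[:,235:]=0;m[:185]=0;m[255:]=0
n,l,st,ce=cv2.connectedComponentsWithStats(m)
for i in range(1,n):
    if st[i,4]>20: print('bis',ce[i],st[i],world('top',ce[i],.026)[:2])
q=lambda x,y,z:print((x,y),world('top',(x/1.4,y/1.4),z)[:2].round(4))
print('tray');[q(x,y,.018) for x,y in((509,246),(549,244),(560,351),(517,354))]
print('board');[q(x,y,.012) for x,y in((197,264),(324,267),(321,351),(190,348))]
print('server');[q(x,y,.11) for x,y in((348,282),(432,245))]
print('misc');q(256,284,.022);q(357,360,.03);q(438,354,.07);q(272,192,0);q(491,183,0)
```

```text
bis [210.70652174 205.69565217] [206 201  11  11  92] [0.54816212 0.20197859]
bis [153.92631579 230.24210526] [149 225  11  11  95] [0.48600057 0.36749059]
bis [182.60869565 230.9673913 ] [178 226  11  11  92] [0.47872599 0.28516831]
bis [209.03225806 233.92473118] [204 229  11  11  93] [0.46535743 0.20955843]
tray
(509, 246) [ 0.6128 -0.2524]
(549, 244) [ 0.6119 -0.3375]
(560, 351) [ 0.3835 -0.3357]
(517, 354) [ 0.3829 -0.2469]
board
(197, 264) [0.6161 0.4085]
(324, 267) [0.5929 0.1411]
(321, 351) [0.4151 0.1548]
(190, 348) [0.4382 0.4238]
server
(348, 282) [0.5346 0.087 ]
(432, 245) [ 0.5995 -0.0832]
misc
(256, 284) [0.5626 0.2833]
(357, 360) [0.3897 0.0809]
(438, 354) [ 0.3868 -0.0815]
(272, 192) [0.771  0.2481]
(491, 183) [ 0.7622 -0.2299]
```

View pics/c1.png

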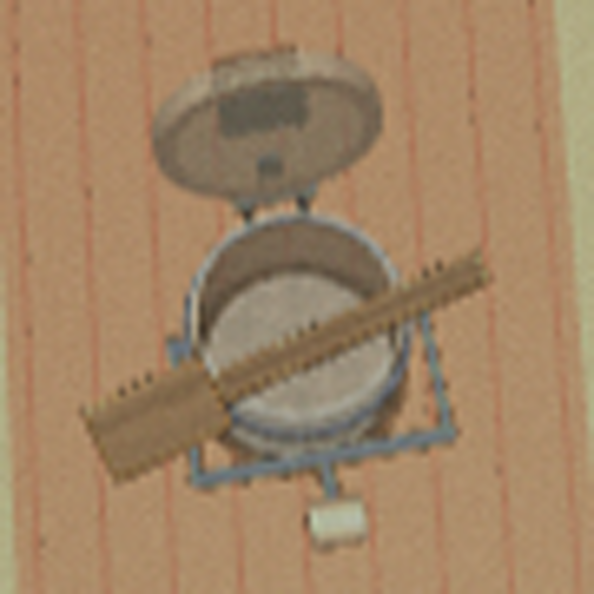

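Run:
```python
from h import *
q=lambda n,x,y,z:print(n,world('top',(235+x/6.6,135+y/6.6),z)[:2].round(4))
q('rim',300,325,.1)
q('barL',198,484,.075);q('barR',452,435,.075);q('knob',337,522,.075);q('hL',248,206,.104);q('hR',303,200,.104)
q('padend',105,450,.11);q('hanend',485,265,.11);q('neck',223,384,.11)
q('pL',178,350,.075);q('pR',425,310,.075)
```

```text
rim [ 0.5805 -0.0036]
barL [0.52   0.0437]
barR [ 0.5346 -0.0658]
knob [ 0.4998 -0.0143]
hL [0.6329 0.0152]
hR [ 0.6341 -0.0082]
padend [0.5293 0.0808]
hanend [ 0.5991 -0.0829]
neck [0.5545 0.0302]
pL [0.5792 0.049 ]
pR [ 0.5904 -0.0581]
```

```bash
cat >> h.py <<'E'
def go(x,y,z,yaw=None,half=True,s=None):
    """print move in tool axes from the present pose: shift, then turn (yaw: world angle of tool x)"""
    s=s or sense(); R=np.array(s['tcp_rot']); p=np.array(s['eef_pos'])
    d=R.T@(np.array([x,y,z])-p); cy=np.arctan2(R[1,0],R[0,0]); t=0
    if yaw is not None:
        t=-(yaw-cy); P=np.pi if half else 2*np.pi; t=(t+P/2)%P-P/2
    print('t%.1f pos'%s['time_s'],p.round(4),'yaw %.3f'%cy,'F',np.round(s['ft_force'],1),'gap %.4f gf %.1f'%(s['finger_gap'],s['grasp_force']),'j',np.round(s['joint_pos'],2))
    print('  SHIFT',d.round(4),'len %.3f'%np.linalg.norm(d),'TURN %.3f'%t,'tilt',R[:,2].round(3))
E
python3 - <<'E'
from h import *
go(.5575,.0146,.303,1.974)
# triangulate knob
K1,R1,o1=cam('top');K2,R2,o2=cam('scene')
def tri(a,b):
    d1=R1@np.linalg.solve(K1,[*a,1.]);d2=R2@np.linalg.solve(K2,[*b,1.])
    A=np.c_[d1,-d2];t=np.linalg.lstsq(A,o2-o1,rcond=None)[0];return (o1+d1*t[0]+o2+d2*t[1])/2,o1+d1*t[0]-o2-d2*t[1]
print(tri((235+337/6.6,135+522/6.6),(390/1.4,290/1.4)))
E
```

```text
t0.1 pos [ 0.1568 -0.6048  0.3034] yaw 0.254 F [-0.7 -0.  -0.5] gap 0.0856 gf 0.0 j [ 1.25  0.52 -0.04  1.6   0.02  1.02 -0.11]
  SHIFT [ 0.5433 -0.4989  0.0008] len 0.738 TURN 1.421 tilt [-0.     0.001 -1.   ]
(array([ 0.49518356, -0.01291725,  0.09496387]), array([ 0.00113179, -0.00202014,  0.00026729]))
```

Call:
arm_command(
  rows=[
    {"travel": [0.034, -0.0312, 0]},
    {"travel": [0.034, -0.0312, 0]},
    {"travel": [0.034, -0.0312, 0]},
    {"travel": [0.034, -0.0312, 0]},
    {"travel": [0.034, -0.0312, 0]},
    {"travel": [0.034, -0.0312, 0]},
    {"travel": [0.034, -0.0312, 0]},
    {"travel": [0.034, -0.0312, 0]},
  ],
)

```text
invalid input at $.rows[0]: expected keys travel, turn, gripper
```

Call:
arm_command(
  rows=[
    {"travel": [0.034, -0.0312, 0]},
    {"travel": [0.034, -0.0312, 0]},
    {"travel": [0.034, -0.0312, 0]},
    {"travel": [0.034, -0.0312, 0]},
    {"travel": [0.034, -0.0312, 0]},
    {"travel": [0.034, -0.0312, 0]},
    {"travel": [0.034, -0.0312, 0]},
    {"travel": [0.034, -0.0312, 0]},
  ],
)

```text
invalid input at $.rows[0]: expected keys travel, turn, gripper
```

Call:
arm_command(
  rows=[
    {"turn": -0.143},
    {"turn": -0.143},
    {"turn": -0.143},
    {"turn": -0.143},
    {"turn": -0.143},
    {"turn": -0.143},
    {"turn": -0.143},
    {"turn": -0.143},
  ],
)

```text
invalid input at $.rows[0]: expected keys travel, turn, gripper
```

Call:
arm_command(
  rows=[
    {"turn": -0.143},
    {"turn": -0.143},
    {"turn": -0.143},
    {"turn": -0.143},
    {"turn": 0},
    {"turn": 0},
  ],
)

```text
invalid input at $.rows[0]: expected keys travel, turn, gripper
```

Run:
```python
from h import *
s=snap('wrist','w1.png',None,1.4)
go(.5575,.0146,.303,1.974,False,s)
# predicted pixel of server points
for x in(-90,35,90): print(pix('wrist',np.array([.5642,-.001,.11])+x/1000*np.array([-.392,.92,0]),s)*1.4)
print(pix('wrist',[.582,-.0033,.1],s)*1.4)
```

```text
t0.1 pos [ 0.1568 -0.6048  0.3034] yaw 0.254 F [-0.7 -0.  -0.5] gap 0.0856 gf 0.0 j [ 1.25  0.52 -0.04  1.6   0.02  1.02 -0.11]
  SHIFT [ 0.5433 -0.4989  0.0008] len 0.738 TURN -1.720 tilt [-0.     0.001 -1.   ]
[-1158.64647857 -1851.54318377]
[-1566.71088887 -1700.94467432]
[-1736.440477   -1638.30499701]
[-1358.25013697 -1730.60503626]
```

View pics/w1.png

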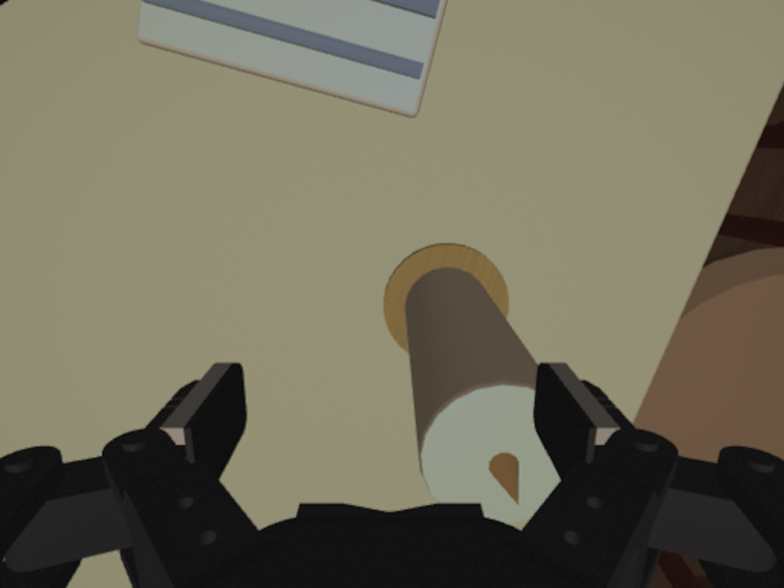

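The moves were refused because every row needs all three keys. The wrist view shows a tall candle just under the gripper at about (490,440), so I'll lift first.

Call:
arm_command(
  rows=[
    {"travel": [0, 0, -0.04], "turn": 0, "gripper": 0},
    {"travel": [0, 0, -0.03], "turn": 0, "gripper": 0},
    {"travel": [0.034, -0.0312, 0], "turn": 0, "gripper": 0},
    {"travel": [0.034, -0.0312, 0], "turn": 0, "gripper": 0},
    {"travel": [0.034, -0.0312, 0], "turn": 0, "gripper": 0},
    {"travel": [0.034, -0.0312, 0], "turn": 0, "gripper": 0},
    {"travel": [0.034, -0.0312, 0], "turn": 0, "gripper": 0},
    {"travel": [0.034, -0.0312, 0], "turn": 0, "gripper": 0},
  ],
)

```text
time_s: 0.95
eef_pos: [0.308, -0.3708, 0.3739]
tcp_rot: [[0.968, 0.251, -0.0], [0.251, -0.968, -0.0], [-0.0, 0.0, -1.0]]
ft_force: [1.3, 0.1, -0.3]
finger_gap: 0.0857
grasp_force: 0.0
```

Call:
arm_command(
  rows=[
    {"travel": [0.034, -0.0312, 0], "turn": 0, "gripper": 0},
    {"travel": [0.034, -0.0312, 0], "turn": 0, "gripper": 0},
    {"travel": [0.034, -0.0312, 0], "turn": 0, "gripper": 0},
    {"travel": [0.034, -0.0312, 0], "turn": 0, "gripper": 0},
    {"travel": [0.034, -0.0312, 0], "turn": 0, "gripper": 0},
    {"travel": [0.034, -0.0312, 0], "turn": 0, "gripper": 0},
    {"travel": [0.034, -0.0312, 0], "turn": 0, "gripper": 0},
    {"travel": [0.034, -0.0312, 0], "turn": 0, "gripper": 0},
  ],
)

```text
time_s: 1.75
eef_pos: [0.5087, -0.061, 0.3739]
tcp_rot: [[0.968, 0.251, 0.0], [0.251, -0.968, -0.0], [0.0, 0.0, -1.0]]
ft_force: [1.0, -2.0, -0.5]
finger_gap: 0.0855
grasp_force: 0.0
```

Call:
arm_command(
  rows=[
    {"travel": [0.034, -0.0312, 0], "turn": 0, "gripper": 0},
    {"travel": [0.034, -0.0312, 0], "turn": 0, "gripper": 0},
    {"travel": [0, 0, 0], "turn": -0.143, "gripper": 0},
    {"travel": [0, 0, 0], "turn": -0.143, "gripper": 0},
    {"travel": [0, 0, 0], "turn": -0.143, "gripper": 0},
    {"travel": [0, 0, 0], "turn": -0.143, "gripper": 0},
    {"travel": [0, 0, 0], "turn": -0.143, "gripper": 0},
    {"travel": [0, 0, 0], "turn": -0.143, "gripper": 0},
  ],
)

```text
time_s: 2.55
eef_pos: [0.5581, 0.0148, 0.3737]
tcp_rot: [[0.438, 0.899, -0.0], [0.899, -0.438, -0.0], [-0.0, -0.0, -1.0]]
ft_force: [0.5, 0.2, 0.8]
finger_gap: 0.0856
grasp_force: 0.0
```

Call:
arm_command(
  rows=[
    {"travel": [0, 0, 0], "turn": -0.143, "gripper": 0},
    {"travel": [0, 0, 0], "turn": -0.143, "gripper": 0},
    {"travel": [0, 0, 0], "turn": -0.143, "gripper": 0},
    {"travel": [0, 0, 0], "turn": -0.143, "gripper": 0},
    {"travel": [0, 0, 0], "turn": -0.143, "gripper": 0},
    {"travel": [0, 0, 0], "turn": -0.143, "gripper": 0},
    {"travel": [0, 0, 0], "turn": 0, "gripper": 0},
    {"travel": [0, 0, 0], "turn": 0, "gripper": 0},
  ],
)

```text
time_s: 3.35
eef_pos: [0.5581, 0.0146, 0.3738]
tcp_rot: [[-0.384, 0.923, -0.0], [0.923, 0.384, 0.0], [0.0, -0.0, -1.0]]
ft_force: [-0.5, -0.5, 0.8]
finger_gap: 0.0853
grasp_force: 0.0
```

Run:
```python
from h import *
s=snap('wrist','w2.png',None,1.4)
go(.5575,.0146,.303,1.974,False,s)
for x in(-90,35,90): print(pix('wrist',np.array([.5642,-.001,.11])+x/1000*np.array([-.392,.92,0]),s)*1.4)
print(pix('wrist',[.582,-.0033,.1],s)*1.4)
```

```text
t3.4 pos [0.5581 0.0146 0.3738] yaw 1.965 F [-0.5 -0.5  0.8] gap 0.0853 gf 0.0 j [ 0.43  0.43 -0.77  1.66  0.32  1.18 -0.03]
  SHIFT [ 0.0002 -0.0006  0.0708] len 0.071 TURN -0.009 tilt [-0.  0. -1.]
[388.95844133 390.76918596]
[387.2612391  226.80231371]
[386.40183481 143.77518217]
[408.98306816 284.39378748]
```

View pics/w2.png

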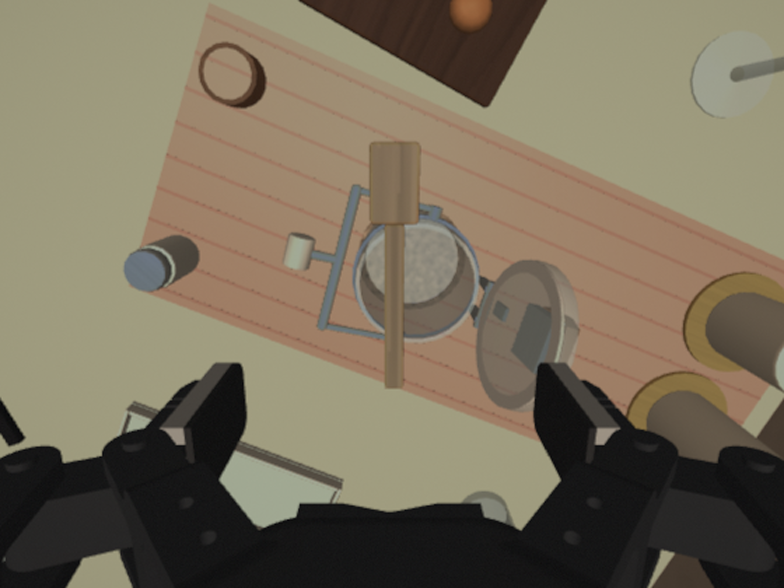

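The wrist view shows the server along x≈394, from (395,142) to (394,387), with the rim centred near (417,278). Both are about 7 px right of the prediction, so the wrist and top estimates differ by about 5 mm. I'll descend and look again closer.

Call:
arm_command(
  rows=[
    {"travel": [0, 0.002, 0.04], "turn": 0, "gripper": 0},
    {"travel": [0, 0.001, 0.04], "turn": 0, "gripper": 0},
    {"travel": [0, 0, 0.04], "turn": 0, "gripper": 0},
    {"travel": [0, 0, 0.02], "turn": 0, "gripper": 0},
    {"travel": [0, 0, 0], "turn": 0, "gripper": 0},
    {"travel": [0, 0, 0], "turn": 0, "gripper": 0},
  ],
)

```text
time_s: 4.0
eef_pos: [0.5612, 0.0162, 0.2346]
tcp_rot: [[-0.387, 0.922, 0.0], [0.922, 0.387, 0.0], [-0.0, 0.0, -1.0]]
ft_force: [0.0, 1.0, 0.9]
finger_gap: 0.0851
grasp_force: 0.0
```

Run:
```python
from h import *
s=snap('wrist','w3.png',None,1.4)
go(.5575,.0146,.1755,1.974,False,s)
for p,n in(((417,278),'jar from w2'),):
    s2=dict(s); s2['eef_pos']=[.5581,.0146,.3738]; print(n,world('wrist',np.array(p)/1.4,.1,s2))
for x in(-90,35,90): print(pix('wrist',np.array([.5642,-.001,.11])+x/1000*np.array([-.392,.92,0]),s)*1.4)
```

```text
t4.0 pos [0.5612 0.0162 0.2346] yaw 1.968 F [0.  1.  0.9] gap 0.0851 gf 0.0 j [ 0.36  0.59 -0.7   1.81  0.47  0.91 -0.15]
  SHIFT [-0.0001 -0.0041  0.0591] len 0.059 TURN -0.006 tilt [ 0.  0. -1.]
jar from w2 [0.58572559 0.00346764 0.1       ]
[380.81193367 527.67381551]
[377.60498142 277.23470924]
[375.82744718 138.42251259]
```

View pics/w3.png

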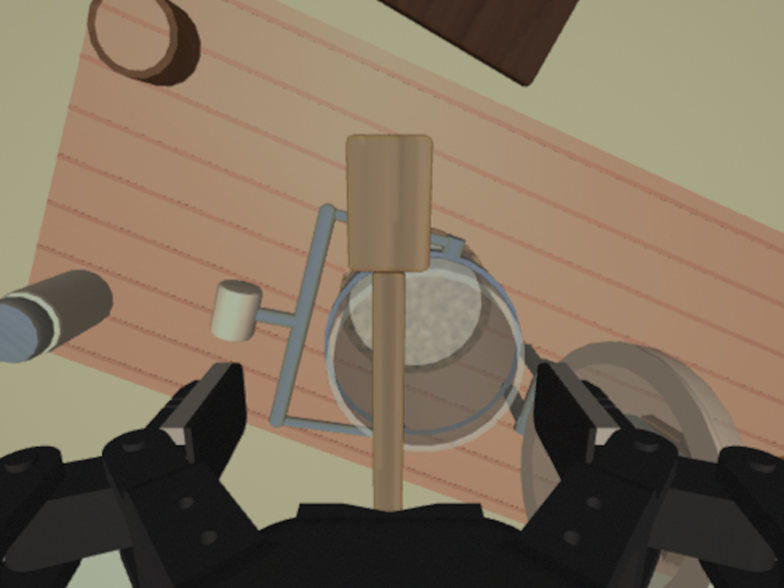

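The server is now centred between the fingers at x≈388, and the rim centre is near (425,350). I'll pre-close part way, descend and grip with the fingertips.

Call:
arm_command(
  rows=[
    {"travel": [0, 0, 0], "turn": 0, "gripper": 0.45},
    {"travel": [0, 0, 0], "turn": 0, "gripper": 0.45},
    {"travel": [0, 0, 0.025], "turn": -0.003, "gripper": 0.45},
    {"travel": [0, 0, 0.02], "turn": -0.003, "gripper": 0.45},
    {"travel": [0, 0, 0.0135], "turn": 0, "gripper": 0.45},
    {"travel": [0, 0, 0], "turn": 0, "gripper": 0.45},
    {"travel": [0, 0, 0], "turn": 0, "gripper": 0.45},
  ],
  force=60,
)

```text
time_s: 4.75
eef_pos: [0.5612, 0.0161, 0.176]
tcp_rot: [[-0.394, 0.919, 0.0], [0.919, 0.394, 0.0], [-0.0, 0.0, -1.0]]
ft_force: [0.6, -0.5, 0.1]
finger_gap: 0.047
grasp_force: 0.0
```

Call:
arm_command(
  rows=[
    {"travel": [0, 0, 0], "turn": 0, "gripper": 1},
    {"travel": [0, 0, 0], "turn": 0, "gripper": 1},
    {"travel": [0, 0, 0], "turn": 0, "gripper": 1},
    {"travel": [0, 0, 0], "turn": 0, "gripper": 1},
    {"travel": [0, 0, 0], "turn": 0, "gripper": 1},
    {"travel": [0, 0, 0], "turn": 0, "gripper": 1},
    {"travel": [0, 0, 0], "turn": 0, "gripper": 1},
    {"travel": [0, 0, 0], "turn": 0, "gripper": 1},
  ],
)

```text
time_s: 5.55
eef_pos: [0.5612, 0.016, 0.1763]
tcp_rot: [[-0.394, 0.919, 0.001], [0.919, 0.394, -0.0], [-0.001, 0.001, -1.0]]
ft_force: [-2.3, -1.3, 9.2]
finger_gap: 0.0117
grasp_force: 58.6
```

Run:
```python
from h import *
s=dict(sense()); s3=dict(s); s3['eef_pos']=[.5612,.0162,.2346]
w=lambda p,z:print(p,world('wrist',np.array(p)/1.4,z,s3).round(4))
w((425,350),.1);w((389,135),.11);w((388,271),.11);w((237,310),.095);w((278,422),.088);w((327,211),.088)
```

```text
(425, 350) [0.5843 0.0056 0.1   ]
(389, 135) [0.5327 0.0846 0.11  ]
(388, 271) [0.5534 0.0352 0.11  ]
(237, 310) [ 0.4989 -0.0119  0.095 ]
(278, 422) [ 0.5353 -0.0633  0.088 ]
(327, 211) [0.5198 0.0448 0.088 ]
```

Call:
arm_command(
  rows=[
    {"travel": [0, 0, -0.01], "turn": 0, "gripper": 1},
    {"travel": [0, 0, -0.02], "turn": 0, "gripper": 1},
    {"travel": [0, 0, -0.03], "turn": 0, "gripper": 1},
    {"travel": [0, 0, -0.03], "turn": 0, "gripper": 1},
    {"travel": [0, 0, -0.03], "turn": 0, "gripper": 1},
    {"travel": [0, 0, 0], "turn": 0, "gripper": 1},
  ],
)

```text
time_s: 6.15
eef_pos: [0.562, 0.0164, 0.2997]
tcp_rot: [[-0.394, 0.919, 0.006], [0.919, 0.394, 0.0], [-0.002, 0.005, -1.0]]
ft_force: [-0.3, 0.1, -1.1]
finger_gap: 0.0118
grasp_force: 58.9
```

Run:
```python
from h import *
s=snap('wrist','w4.png',None,1)
go(.5612,-.28,.296,0,True,s)
a=cv2.imread('pics/w4.png')
get=get_image('top')[:,:,::-1]; np.save('pics/last_top.npy',get)
cv2.imwrite('pics/w4.png',np.hstack([cv2.resize(a,(400,300)),cv2.resize(get[120:270,130:330],(400,300),interpolation=cv2.INTER_CUBIC)]))
```

```text
t6.2 pos [0.562  0.0164 0.2997] yaw 1.976 F [-0.3  0.1 -1.1] gap 0.0118 gf 58.9 j [ 0.39  0.51 -0.74  1.75  0.4   1.03 -0.09]
  SHIFT [-0.2721 -0.1176  0.0037] len 0.296 TURN -1.166 tilt [ 0.006  0.    -1.   ]
```

View pics/w4.png

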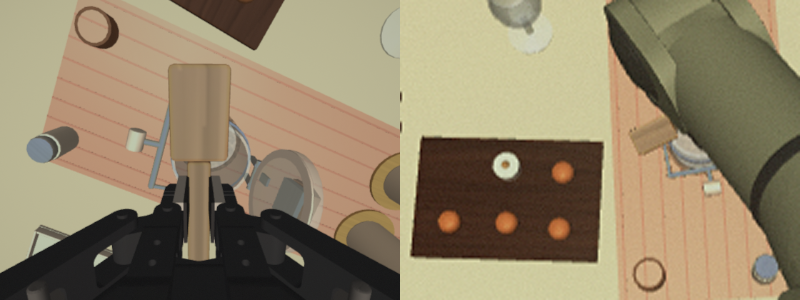

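The server is held at about x=+16 mm, so I'll carry it over the tray and turn it lengthwise.

Call:
arm_command(
  rows=[
    {"travel": [-0.0315, -0.0241, 0], "turn": 0, "gripper": 1},
    {"travel": [-0.0315, -0.0241, 0], "turn": 0, "gripper": 1},
    {"travel": [-0.0315, -0.0241, 0], "turn": 0, "gripper": 1},
    {"travel": [-0.0315, -0.0241, 0], "turn": 0, "gripper": 1},
    {"travel": [-0.0315, -0.0241, 0], "turn": 0, "gripper": 1},
    {"travel": [-0.0315, -0.0241, 0], "turn": 0, "gripper": 1},
    {"travel": [-0.0315, -0.0241, 0], "turn": 0, "gripper": 1},
    {"travel": [-0.0315, -0.0241, 0], "turn": 0, "gripper": 1},
  ],
)

```text
time_s: 7.05
eef_pos: [0.482, -0.2931, 0.2946]
tcp_rot: [[-0.394, 0.919, -0.001], [0.919, 0.394, 0.001], [0.001, -0.001, -1.0]]
ft_force: [0.6, 0.1, -1.0]
finger_gap: 0.0117
grasp_force: 58.9
```

Call:
arm_command(
  rows=[
    {"travel": [0, 0, 0], "turn": -0.145, "gripper": 1},
    {"travel": [0, 0, 0], "turn": -0.145, "gripper": 1},
    {"travel": [0, 0, 0], "turn": -0.145, "gripper": 1},
    {"travel": [0, 0, 0], "turn": -0.145, "gripper": 1},
    {"travel": [0, 0, 0], "turn": -0.145, "gripper": 1},
    {"travel": [0, 0, 0], "turn": -0.145, "gripper": 1},
    {"travel": [0, 0, 0], "turn": -0.145, "gripper": 1},
    {"travel": [0, 0, 0], "turn": -0.145, "gripper": 1},
  ],
)

```text
time_s: 7.85
eef_pos: [0.4826, -0.2915, 0.2946]
tcp_rot: [[-1.0, -0.0, -0.001], [-0.0, 1.0, 0.001], [0.001, 0.001, -1.0]]
ft_force: [0.3, -0.5, 0.2]
finger_gap: 0.0114
grasp_force: 58.9
```

Call:
arm_command(
  rows=[
    {"travel": [0, 0, 0.03], "turn": 0, "gripper": 1},
    {"travel": [0, 0, 0.03], "turn": 0, "gripper": 1},
    {"travel": [0, 0, 0.03], "turn": 0, "gripper": 1},
    {"travel": [0, 0, 0.03], "turn": 0, "gripper": 1},
    {"travel": [0, 0, 0], "turn": 0, "gripper": 1},
    {"travel": [0, 0, 0], "turn": 0, "gripper": 1},
  ],
)

```text
time_s: 8.45
eef_pos: [0.483, -0.2912, 0.1756]
tcp_rot: [[-1.0, 0.005, -0.001], [0.005, 1.0, 0.001], [0.001, 0.001, -1.0]]
ft_force: [0.8, 0.0, 0.5]
finger_gap: 0.012
grasp_force: 58.9
```

Run:
```python
from h import *
s=snap('wrist','w5.png',None,1.4)
go(.484,-.291,.076,3.13,True,s)
np.save('s5.npy',s,allow_pickle=True)
```

```text
t8.4 pos [ 0.483  -0.2912  0.1756] yaw 3.136 F [0.8 0.  0.5] gap 0.0120 gf 58.9 j [ 1.03  0.74 -0.86  1.84  0.71  0.9   1.39]
  SHIFT [-0.001   0.0001  0.0995] len 0.100 TURN 0.006 tilt [-0.001  0.001 -1.   ]
```

View pics/w5.png

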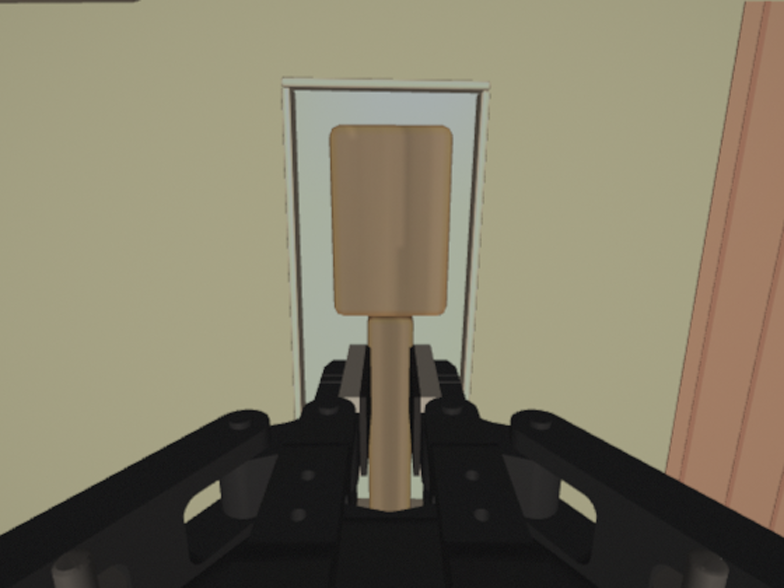

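The tray is centred at x≈386 with the paddle at x≈390, and its near end is at y≈79. I'll check lengthwise centring numerically.

Run:
```python
from h import *
s=sense()
w=lambda p,z:print(p,world('wrist',np.array(p)/1.4,z,s).round(4))
w((386,79),.018);w((284,200),.018);w((484,200),.018);w((391,126),.109);w((390,316),.109)
```

```text
(386, 79) [ 0.3856 -0.2921  0.018 ]
(284, 200) [ 0.4375 -0.34    0.018 ]
(484, 200) [ 0.4381 -0.2469  0.018 ]
(391, 126) [ 0.4095 -0.2902  0.109 ]
(390, 316) [ 0.4635 -0.2908  0.109 ]
```

Call:
arm_command(
  rows=[
    {"travel": [0, -0.002, 0.03], "turn": 0.005, "gripper": 1},
    {"travel": [0, 0, 0.03], "turn": 0, "gripper": 1},
    {"travel": [0, 0, 0.02], "turn": 0, "gripper": 1},
    {"travel": [0, 0, 0.01], "turn": 0, "gripper": 1},
    {"travel": [0, 0, 0.005], "turn": 0, "gripper": 1},
    {"travel": [0, 0, 0], "turn": 0, "gripper": 1},
    {"travel": [0, 0, 0], "turn": 0, "gripper": 1},
  ],
)

```text
time_s: 9.2
eef_pos: [0.4835, -0.2938, 0.0815]
tcp_rot: [[-1.0, 0.011, 0.001], [0.011, 1.0, -0.001], [-0.001, -0.001, -1.0]]
ft_force: [-0.5, -0.1, -0.6]
finger_gap: 0.012
grasp_force: 58.9
```

Call:
arm_command(
  rows=[
    {"travel": [0, 0, 0], "turn": 0, "gripper": 0.55},
    {"travel": [0, 0, 0], "turn": 0, "gripper": 0.55},
    {"travel": [0, 0, 0], "turn": 0, "gripper": 0.55},
    {"travel": [0, 0, 0], "turn": 0, "gripper": 0.55},
  ],
)

```text
time_s: 9.6
eef_pos: [0.483, -0.2937, 0.0806]
tcp_rot: [[-1.0, 0.011, 0.0], [0.011, 1.0, -0.0], [-0.0, -0.0, -1.0]]
ft_force: [-0.0, 0.9, -0.0]
finger_gap: 0.0382
grasp_force: 0.0
```

Call:
arm_command(
  rows=[
    {"travel": [0, 0, -0.02], "turn": 0, "gripper": 0.55},
    {"travel": [0, 0, -0.04], "turn": 0, "gripper": 0.55},
    {"travel": [0, 0, -0.04], "turn": 0, "gripper": 0},
    {"travel": [0, 0, -0.045], "turn": 0, "gripper": 0},
    {"travel": [0, 0, -0.045], "turn": 0, "gripper": 0},
    {"travel": [0, 0, 0], "turn": 0, "gripper": 0},
  ],
)

```text
time_s: 10.2
eef_pos: [0.4847, -0.2938, 0.2757]
tcp_rot: [[-1.0, 0.011, 0.006], [0.011, 1.0, -0.004], [-0.006, -0.004, -1.0]]
ft_force: [0.0, 0.7, -0.6]
finger_gap: 0.0853
grasp_force: 0.0
```

Run:
```python
from h import *
s=snap('wrist','w6.png',None,1)
go(.55,.2,.27,1.57,False,s)
a=cv2.imread('pics/w6.png')
get=get_image('top')[:,:,::-1]; np.save('pics/last_top.npy',get)
cv2.imwrite('pics/w6.png',np.hstack([cv2.resize(a,(400,300)),cv2.resize(get[120:270,130:330],(400,300),interpolation=cv2.INTER_CUBIC)]))
```

```text
t10.2 pos [ 0.4847 -0.2938  0.2757] yaw 3.131 F [ 0.   0.7 -0.6] gap 0.0853 gf 0.0 j [ 1.09  0.62 -0.95  1.76  0.58  1.06  1.5 ]
  SHIFT [-0.0599  0.4945  0.0043] len 0.498 TURN 1.561 tilt [ 0.006 -0.004 -1.   ]
```

View pics/w6.png

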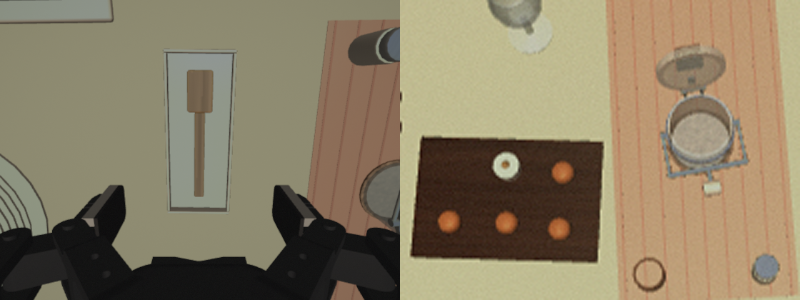

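The server lies flat and lengthwise in the tray, the jar is clear, and all four biscuits stand where they were. Next I'll go over the board and locate the biscuits with the wrist camera.

Call:
arm_command(
  rows=[
    {"travel": [0, 0.0, -0.045], "turn": 0, "gripper": 0},
    {"travel": [-0.002, 0.0445, 0], "turn": 0, "gripper": 0},
    {"travel": [-0.002, 0.0445, 0], "turn": 0, "gripper": 0},
    {"travel": [-0.002, 0.0445, 0], "turn": 0, "gripper": 0},
    {"travel": [-0.002, 0.0445, 0], "turn": 0, "gripper": 0},
    {"travel": [-0.002, 0.0445, 0], "turn": 0, "gripper": 0},
    {"travel": [-0.002, 0.0445, 0], "turn": 0, "gripper": 0},
    {"travel": [-0.002, 0.0445, 0], "turn": 0, "gripper": 0},
  ],
)

```text
time_s: 11.1
eef_pos: [0.4998, 0.0192, 0.3143]
tcp_rot: [[-1.0, 0.011, -0.002], [0.011, 1.0, 0.0], [0.002, 0.0, -1.0]]
ft_force: [0.8, 0.9, 0.2]
finger_gap: 0.0853
grasp_force: 0.0
```

Call:
arm_command(
  rows=[
    {"travel": [-0.002, 0.0445, 0], "turn": 0, "gripper": 0},
    {"travel": [-0.002, 0.0445, 0], "turn": 0, "gripper": 0},
    {"travel": [-0.002, 0.0445, 0], "turn": 0, "gripper": 0},
    {"travel": [-0.002, 0.0445, 0], "turn": 0, "gripper": 0},
    {"travel": [-0.002, 0.0445, 0], "turn": 0, "gripper": 0},
    {"travel": [0, 0, 0], "turn": 0.143, "gripper": 0},
    {"travel": [0, 0, 0], "turn": 0.143, "gripper": 0},
    {"travel": [0, 0, 0], "turn": 0.143, "gripper": 0},
  ],
)

```text
time_s: 11.9
eef_pos: [0.5124, 0.2402, 0.3139]
tcp_rot: [[-0.903, 0.43, -0.002], [0.43, 0.903, -0.001], [0.002, -0.002, -1.0]]
ft_force: [0.4, 0.1, 0.0]
finger_gap: 0.0853
grasp_force: 0.0
```

Call:
arm_command(
  rows=[
    {"travel": [0, 0, 0], "turn": 0.143, "gripper": 0},
    {"travel": [0, 0, 0], "turn": 0.143, "gripper": 0},
    {"travel": [0, 0, 0], "turn": 0.143, "gripper": 0},
    {"travel": [0, 0, 0], "turn": 0.143, "gripper": 0},
    {"travel": [0, 0, 0], "turn": 0.143, "gripper": 0},
    {"travel": [0, 0, 0], "turn": 0.143, "gripper": 0},
    {"travel": [0, 0, 0], "turn": 0.143, "gripper": 0.3},
    {"travel": [0, 0, 0], "turn": 0, "gripper": 0.3},
  ],
)

```text
time_s: 12.7
eef_pos: [0.5124, 0.24, 0.3143]
tcp_rot: [[-0.127, 0.992, -0.001], [0.992, 0.127, -0.001], [-0.001, -0.002, -1.0]]
ft_force: [-0.4, 0.0, 0.4]
finger_gap: 0.0603
grasp_force: 0.0
```

```bash
cat >> h.py <<'E'
def bis(c,s,im=None,z=.024):
    im=get_image(c)[:,:,::-1] if im is None else im
    hsv=cv2.cvtColor(np.ascontiguousarray(im),cv2.COLOR_BGR2HSV)
    m=cv2.inRange(hsv,(4,140,80),(20,255,255)); n,l,st,ce=cv2.connectedComponentsWithStats(m)
    for i in range(1,n):
        w=world(c,ce[i],z,s)
        if st[i,4]>60 and st[i,2]<2*st[i,3]: print(c,'blob',ce[i].round(0),st[i,2:],w[:2].round(4))
E
python3 - <<'E'
from h import *
s=snap('wrist','w7.png',None,1)
go(.55,.205,.15,None,False,s)
bis('wrist',s,np.load('pics/last_wrist.npy'))
# jar rim fit from unobstructed top view
im=np.load('pics/last_top.npy')
np.save('top_clear.npy',im)
best=[]
K,R,o=cam('top'); g=cv2.cvtColor(im,cv2.COLOR_BGR2GRAY).astype(np.float32); g=cv2.GaussianBlur(g,(0,0),.8)
th=np.linspace(0,2*np.pi,120)
from itertools import product
def samp(cx,cy,r,z):
    P=np.c_[cx+r*np.cos(th),cy+r*np.sin(th),np.full(120,z)]; q=(P-o)@R@K.T; q=(q[:,:2]/q[:,2:]).astype(np.float32)
    return cv2.remap(g,q[:,:1],q[:,1:],cv2.INTER_LINEAR)[:,0]
for cx,cy in product(np.arange(.57,.6,.001),np.arange(-.015,.015,.001)):
    best.append((np.mean(samp(cx,cy,.0445,.1)-.5*samp(cx,cy,.038,.1)-.5*samp(cx,cy,.051,.1)),cx,cy))
print(sorted(best)[-3:],sorted(best)[:2])
E
```

```text
t12.7 pos [0.5124 0.24   0.3143] yaw 1.698 F [-0.4  0.   0.4] gap 0.0603 gf 0.0 j [-0.07  0.48 -0.65  1.72  0.33  1.05 -0.71]
  SHIFT [-0.0393  0.0331  0.1642] len 0.172 TURN 0.000 tilt [-0.001 -0.001 -1.   ]
wrist blob [268.  41.] [  35   37 1017] [0.4872 0.3678]
wrist blob [252. 127.] [ 33  34 845] [0.4803 0.2866]
wrist blob [232. 196.] [ 31  31 750] [0.4668 0.2117]
wrist blob [307. 212.] [ 31  31 718] [0.5487 0.2038]
wrist blob [541. 323.] [ 34  22 103] [0.8461 0.1027]
[(np.float32(16.079523), np.float64(0.589), np.float64(-0.001999999999999988)), (np.float32(16.584816), np.float64(0.588), np.float64(-0.000999999999999987)), (np.float32(16.641134), np.float64(0.588), np.float64(-0.001999999999999988))] [(np.float32(-11.67216), np.float64(0.578), np.float64(-0.001999999999999988)), (np.float32(-11.551512), np.float64(0.578), np.float64(-0.002999999999999989))]
```

View pics/w7.png

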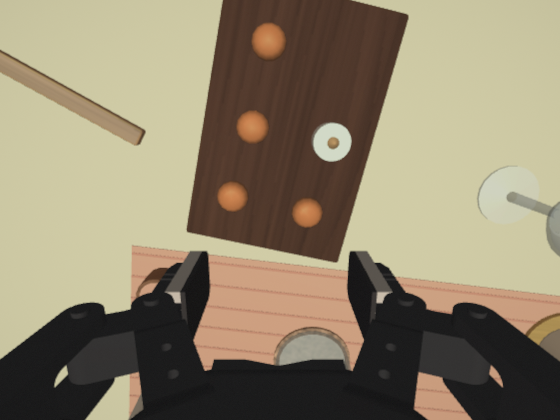

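The wrist measurements match the top view to 2 mm. I'll take the biscuit nearest the jar first, at (0.549, 0.204).

Call:
arm_command(
  rows=[
    {"travel": [-0.0205, 0.0157, 0.02], "turn": 0, "gripper": 0.3},
    {"travel": [-0.02, 0.0157, 0.03], "turn": 0, "gripper": 0.3},
    {"travel": [0, 0, 0.045], "turn": 0, "gripper": 0.3},
    {"travel": [0, 0, 0.045], "turn": 0, "gripper": 0.3},
    {"travel": [0, 0, 0.04], "turn": 0, "gripper": 0.3},
    {"travel": [0, 0, 0.03], "turn": 0, "gripper": 0.3},
    {"travel": [0, 0, 0.019], "turn": 0, "gripper": 0.3},
    {"travel": [0, 0, 0], "turn": 0, "gripper": 0.3},
  ],
  force=40,
)

```text
time_s: 13.55
eef_pos: [0.5476, 0.2035, 0.0835]
tcp_rot: [[-0.134, 0.991, -0.005], [0.991, 0.134, -0.001], [-0.001, -0.005, -1.0]]
ft_force: [0.2, -0.7, 0.4]
finger_gap: 0.0595
grasp_force: 0.0
```

Call:
arm_command(
  rows=[
    {"travel": [0, 0, 0], "turn": 0, "gripper": 0.8},
    {"travel": [0, 0, 0], "turn": 0, "gripper": 0.8},
    {"travel": [0, 0, 0], "turn": 0, "gripper": 0.8},
    {"travel": [0, 0, 0], "turn": 0, "gripper": 0.8},
    {"travel": [0, 0, 0], "turn": 0, "gripper": 0.8},
  ],
)

```text
time_s: 14.05
eef_pos: [0.5496, 0.2042, 0.0877]
tcp_rot: [[-0.13, 0.991, 0.002], [0.992, 0.13, 0.001], [0.0, 0.002, -1.0]]
ft_force: [-2.2, 0.4, 7.9]
finger_gap: 0.0313
grasp_force: 40.0
```

Call:
arm_command(
  rows=[
    {"travel": [0, 0, -0.02], "turn": 0, "gripper": 0.8},
    {"travel": [0, 0, -0.04], "turn": 0, "gripper": 0.8},
    {"travel": [0, 0, -0.045], "turn": 0, "gripper": 0.8},
    {"travel": [0, 0, -0.045], "turn": 0, "gripper": 0.8},
    {"travel": [0, 0, -0.01], "turn": 0, "gripper": 0.8},
    {"travel": [0, 0, 0], "turn": 0, "gripper": 0.8},
  ],
)

```text
time_s: 14.65
eef_pos: [0.5499, 0.2041, 0.2487]
tcp_rot: [[-0.13, 0.992, 0.004], [0.992, 0.13, 0.001], [0.0, 0.004, -1.0]]
ft_force: [0.1, -0.5, -0.9]
finger_gap: 0.0316
grasp_force: 39.7
```

Run:
```python
from h import *
s=sense(); go(.582,-.003,.175,None,False,s)
```

```text
t14.7 pos [0.5499 0.2041 0.2487] yaw 1.701 F [ 0.1 -0.5 -0.9] gap 0.0316 gf 39.7 j [-0.03  0.59 -0.61  1.74  0.4   0.94 -0.68]
  SHIFT [-0.2095  0.0047  0.0737] len 0.222 TURN 0.000 tilt [ 0.004  0.001 -1.   ]
```

Call:
arm_command(
  rows=[
    {"travel": [-0.0382, 0.002, 0], "turn": 0, "gripper": 0.8},
    {"travel": [-0.0382, 0.002, 0], "turn": 0, "gripper": 0.8},
    {"travel": [-0.0382, 0.002, 0], "turn": 0, "gripper": 0.8},
    {"travel": [-0.0382, 0.002, 0], "turn": 0, "gripper": 0.8},
    {"travel": [-0.0382, 0.002, 0], "turn": 0, "gripper": 0.8},
    {"travel": [0, 0, 0.035], "turn": 0, "gripper": 0.8},
    {"travel": [0, 0, 0.033], "turn": 0, "gripper": 0.8},
    {"travel": [0, 0, 0], "turn": 0, "gripper": 0.8},
  ],
)

```text
time_s: 15.45
eef_pos: [0.5816, 0.0154, 0.174]
tcp_rot: [[-0.13, 0.991, -0.007], [0.992, 0.13, -0.0], [0.001, -0.007, -1.0]]
ft_force: [-0.6, 0.7, -0.0]
finger_gap: 0.0316
grasp_force: 39.8
```

Call:
arm_command(
  rows=[
    {"travel": [0, 0, 0], "turn": 0, "gripper": 0.8},
    {"travel": [0, 0, 0], "turn": 0, "gripper": 0.3},
    {"travel": [0, 0, 0], "turn": 0, "gripper": 0.3},
    {"travel": [0, 0, 0], "turn": 0, "gripper": 0.3},
    {"travel": [0, 0, 0], "turn": 0, "gripper": 0.3},
    {"travel": [0, 0, -0.03], "turn": 0, "gripper": 0.3},
    {"travel": [0, 0, -0.04], "turn": 0, "gripper": 0.3},
    {"travel": [0, 0, 0], "turn": 0, "gripper": 0.3},
  ],
)

```text
time_s: 16.25
eef_pos: [0.5854, 0.0164, 0.2531]
tcp_rot: [[-0.13, 0.992, 0.006], [0.992, 0.13, 0.0], [-0.0, 0.006, -1.0]]
ft_force: [-0.1, -0.3, -0.3]
finger_gap: 0.0599
grasp_force: 0.0
```

Run:
```python
from h import *
s=sense(); im=get_image('wrist')[:,:,::-1]; bis('wrist',s,im)
t=get_image('top')[:,:,::-1]; np.save('pics/last_top.npy',t)
cv2.imwrite('pics/w8.png',np.hstack([cv2.resize(im,(400,300)),cv2.resize(t[120:270,130:330],(400,300),interpolation=cv2.INTER_CUBIC)]))
go(.4668,.2117,.25,None,False,s); bis('top',s,t[:, :250])
```

```text
wrist blob [277. 190.] [ 35  26 748] [0.5867 0.0148]
wrist blob [535. 268.] [ 38  61 209] [ 0.8396 -0.0288]
t16.2 pos [0.5854 0.0164 0.2531] yaw 1.701 F [-0.1 -0.3 -0.3] gap 0.0599 gf 0.0 j [ 0.29  0.58 -0.6   1.74  0.39  0.94 -0.34]
  SHIFT [ 0.209  -0.0924  0.0024] len 0.229 TURN 0.000 tilt [ 0.006  0.    -1.   ]
top blob [243.  98.] [11 22 91] [0.8785 0.0935]
top blob [154. 230.] [ 11  12 107] [0.486  0.3677]
top blob [183. 231.] [ 12  12 106] [0.4794 0.2855]
top blob [209. 234.] [ 11  13 109] [0.4655 0.2097]
```

View pics/w8.png

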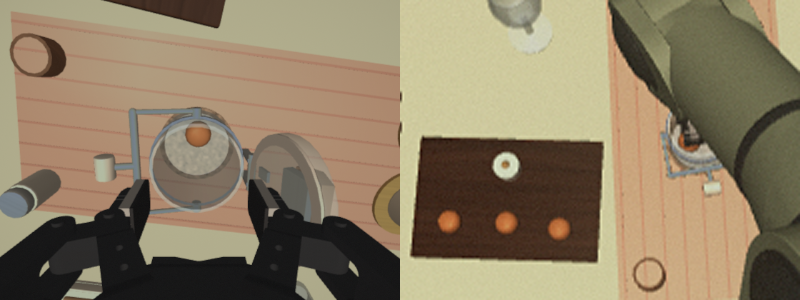

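One biscuit is in the jar, seen at (198,135) in the left picture, and the other three are unmoved. Next is (0.467, 0.212).

Call:
arm_command(
  rows=[
    {"travel": [0.0418, -0.0185, 0], "turn": 0, "gripper": 0.3},
    {"travel": [0.0418, -0.0185, 0], "turn": 0, "gripper": 0.3},
    {"travel": [0.0418, -0.0185, 0], "turn": 0, "gripper": 0.3},
    {"travel": [0.0418, -0.0185, 0], "turn": 0, "gripper": 0.3},
    {"travel": [0.0418, -0.0185, 0], "turn": 0, "gripper": 0.3},
    {"travel": [0, 0, 0.03], "turn": 0, "gripper": 0.3},
    {"travel": [0, 0, 0.03], "turn": 0, "gripper": 0.3},
    {"travel": [0, 0, 0], "turn": 0, "gripper": 0.3},
  ],
)

```text
time_s: 17.15
eef_pos: [0.4633, 0.2105, 0.1852]
tcp_rot: [[-0.131, 0.991, -0.005], [0.991, 0.131, -0.002], [-0.002, -0.006, -1.0]]
ft_force: [-0.3, 0.2, 0.5]
finger_gap: 0.0598
grasp_force: 0.0
```

Run:
```python
from h import *
s=sense(); bis('wrist',s); go(.4668,.2117,.0895,None,False,s)
s0=dict(s);s0['eef_pos']=[.5854,.0164,.2531];print(world('wrist',(274,228),.1,s0))
```

```text
wrist blob [319. 100.] [  52   53 2135] [0.4794 0.2864]
wrist blob [283. 208.] [  48   47 1676] [0.466  0.2119]
t17.1 pos [0.4633 0.2105 0.1852] yaw 1.702 F [-0.3  0.2  0.5] gap 0.0598 gf 0.0 j [-0.1   0.57 -0.59  1.98  0.47  0.73 -0.85]
  SHIFT [0.0008 0.0042 0.0957] len 0.096 TURN 0.000 tilt [-0.005 -0.002 -1.   ]
[0.58384391 0.00561375 0.1       ]
```

Call:
arm_command(
  rows=[
    {"travel": [0, -0.001, 0.04], "turn": 0, "gripper": 0.3},
    {"travel": [0, 0, 0.035], "turn": 0, "gripper": 0.3},
    {"travel": [0, 0, 0.0285], "turn": 0, "gripper": 0.3},
    {"travel": [0, 0, 0], "turn": 0, "gripper": 0.3},
    {"travel": [0, 0, 0], "turn": 0, "gripper": 0.8},
    {"travel": [0, 0, 0], "turn": 0, "gripper": 0.8},
    {"travel": [0, 0, 0], "turn": 0, "gripper": 0.8},
    {"travel": [0, 0, 0], "turn": 0, "gripper": 0.8},
  ],
)

```text
time_s: 18.0
eef_pos: [0.4649, 0.2114, 0.087]
tcp_rot: [[-0.129, 0.992, 0.003], [0.992, 0.129, 0.001], [0.001, 0.003, -1.0]]
ft_force: [-2.4, -1.1, 8.6]
finger_gap: 0.0312
grasp_force: 38.8
```

Call:
arm_command(
  rows=[
    {"travel": [0, 0, 0], "turn": 0, "gripper": 0.8},
    {"travel": [0, 0, -0.02], "turn": 0, "gripper": 0.8},
    {"travel": [0, 0, -0.04], "turn": 0, "gripper": 0.8},
    {"travel": [0, 0, -0.045], "turn": 0, "gripper": 0.8},
    {"travel": [0, 0, -0.045], "turn": 0, "gripper": 0.8},
    {"travel": [0, 0, -0.01], "turn": 0, "gripper": 0.8},
    {"travel": [0, 0, 0], "turn": 0, "gripper": 0.8},
    {"travel": [0, 0, 0], "turn": 0, "gripper": 0.8},
  ],
)

```text
time_s: 18.8
eef_pos: [0.464, 0.2106, 0.2453]
tcp_rot: [[-0.129, 0.992, 0.001], [0.992, 0.129, -0.0], [-0.0, 0.001, -1.0]]
ft_force: [0.3, -0.4, -0.4]
finger_gap: 0.0317
grasp_force: 39.7
```

Run:
```python
from h import *
s=sense(); go(.585,-.018,.178,None,False,s)
```

```text
t18.8 pos [0.464  0.2106 0.2453] yaw 1.700 F [ 0.3 -0.4 -0.4] gap 0.0317 gf 39.7 j [-0.05  0.49 -0.66  1.93  0.39  0.85 -0.78]
  SHIFT [-0.2423  0.0904  0.0674] len 0.267 TURN 0.000 tilt [ 0.001 -0.    -1.   ]
```

Call:
arm_command(
  rows=[
    {"travel": [-0.0404, 0.0151, 0], "turn": 0, "gripper": 0.8},
    {"travel": [-0.0404, 0.0151, 0], "turn": 0, "gripper": 0.8},
    {"travel": [-0.0404, 0.0151, 0], "turn": 0, "gripper": 0.8},
    {"travel": [-0.0404, 0.0151, 0], "turn": 0, "gripper": 0.8},
    {"travel": [-0.0404, 0.0151, 0], "turn": 0, "gripper": 0.8},
    {"travel": [-0.0404, 0.0151, 0], "turn": 0, "gripper": 0.8},
    {"travel": [0, 0, 0.035], "turn": 0, "gripper": 0.8},
    {"travel": [0, 0, 0.032], "turn": 0, "gripper": 0.8},
  ],
)

```text
time_s: 19.6
eef_pos: [0.5851, -0.019, 0.1759]
tcp_rot: [[-0.127, 0.992, -0.001], [0.992, 0.127, -0.0], [0.0, -0.001, -1.0]]
ft_force: [0.2, 0.7, -0.9]
finger_gap: 0.0316
grasp_force: 39.7
```

Call:
arm_command(
  rows=[
    {"travel": [0, 0, 0], "turn": 0, "gripper": 0.8},
    {"travel": [0, 0, 0], "turn": 0, "gripper": 0.8},
    {"travel": [0, 0, 0], "turn": 0, "gripper": 0.3},
    {"travel": [0, 0, 0], "turn": 0, "gripper": 0.3},
    {"travel": [0, 0, 0], "turn": 0, "gripper": 0.3},
    {"travel": [0, 0, 0], "turn": 0, "gripper": 0.3},
    {"travel": [0, 0, -0.04], "turn": 0, "gripper": 0.3},
    {"travel": [0, 0, -0.04], "turn": 0, "gripper": 0.3},
  ],
)

```text
time_s: 20.4
eef_pos: [0.5848, -0.0174, 0.2585]
tcp_rot: [[-0.13, 0.992, -0.002], [0.992, 0.13, 0.0], [0.001, -0.002, -1.0]]
ft_force: [0.2, -0.8, 0.7]
finger_gap: 0.0595
grasp_force: 0.0
```

Run:
```python
from h import *
s=sense(); bis('wrist',s,None,.02); t=get_image('top')[:,:,::-1]; bis('top',s,t[:, :250])
go(.480,.286,.255,None,False,s)
```

```text
wrist blob [285. 150.] [ 36  36 986] [0.5867 0.0161]
wrist blob [281. 187.] [ 35  34 936] [ 0.5881 -0.0179]
wrist blob [541. 243.] [ 28  64 195] [ 0.8412 -0.0397]
top blob [243.  98.] [12 23 91] [0.8798 0.0938]
top blob [154. 230.] [ 11  12 108] [0.4862 0.3676]
top blob [183. 231.] [ 12  12 109] [0.4796 0.2852]
t20.4 pos [ 0.5848 -0.0174  0.2585] yaw 1.701 F [ 0.2 -0.8  0.7] gap 0.0595 gf 0.0 j [ 0.36  0.57 -0.61  1.73  0.39  0.97 -0.28]
  SHIFT [ 0.3145 -0.0644  0.0039] len 0.321 TURN 0.000 tilt [-0.002  0.    -1.   ]
```

Two biscuits are now in the jar. Next is (0.480, 0.286), about 80 mm from the tea light.

Call:
arm_command(
  rows=[
    {"travel": [0.0393, -0.008, 0], "turn": 0, "gripper": 0.3},
    {"travel": [0.0393, -0.008, 0], "turn": 0, "gripper": 0.3},
    {"travel": [0.0393, -0.008, 0], "turn": 0, "gripper": 0.3},
    {"travel": [0.0393, -0.008, 0], "turn": 0, "gripper": 0.3},
    {"travel": [0.0393, -0.008, 0], "turn": 0, "gripper": 0.3},
    {"travel": [0.0393, -0.008, 0], "turn": 0, "gripper": 0.3},
    {"travel": [0.0393, -0.008, 0], "turn": 0, "gripper": 0.3},
    {"travel": [0.0393, -0.008, 0], "turn": 0, "gripper": 0.3},
  ],
)

```text
time_s: 21.3
eef_pos: [0.4804, 0.2873, 0.2581]
tcp_rot: [[-0.13, 0.992, 0.0], [0.992, 0.13, 0.0], [-0.0, 0.0, -1.0]]
ft_force: [0.4, -0.0, 0.9]
finger_gap: 0.0599
grasp_force: 0.0
```

Call:
arm_command(
  rows=[
    {"travel": [0, 0, 0.035], "turn": 0, "gripper": 0.3},
    {"travel": [0, 0, 0.035], "turn": 0, "gripper": 0.3},
    {"travel": [0, 0, 0], "turn": 0, "gripper": 0.3},
    {"travel": [0, 0, 0], "turn": 0, "gripper": 0.3},
  ],
)

```text
time_s: 21.7
eef_pos: [0.4811, 0.286, 0.1885]
tcp_rot: [[-0.13, 0.992, -0.001], [0.992, 0.13, -0.0], [-0.0, -0.001, -1.0]]
ft_force: [-0.0, 0.7, 1.0]
finger_gap: 0.0595
grasp_force: 0.0
```

Run:
```python
from h import *
s=sense(); bis('wrist',s); go(.480,.286,.091,None,False,s)
```

```text
wrist blob [302.  88.] [  51   54 2060] [0.4865 0.3684]
wrist blob [276. 206.] [  47   47 1619] [0.4798 0.2877]
wrist blob [133. 398.] [ 23  29 227] [0.3831 0.108 ]
t21.7 pos [0.4811 0.286  0.1885] yaw 1.701 F [-0.   0.7  1. ] gap 0.0595 gf 0.0 j [-0.22  0.63 -0.6   1.85  0.48  0.81 -0.94]
  SHIFT [ 0.0001 -0.001   0.0975] len 0.098 TURN 0.000 tilt [-0.001 -0.    -1.   ]
```

Call:
arm_command(
  rows=[
    {"travel": [0.001, -0.001, 0.04], "turn": 0, "gripper": 0.3},
    {"travel": [0, 0, 0.035], "turn": 0, "gripper": 0.3},
    {"travel": [0, 0, 0.0225], "turn": 0, "gripper": 0.3},
    {"travel": [0, 0, 0], "turn": 0, "gripper": 0.3},
    {"travel": [0, 0, 0], "turn": 0, "gripper": 0.8},
    {"travel": [0, 0, 0], "turn": 0, "gripper": 0.8},
    {"travel": [0, 0, 0], "turn": 0, "gripper": 0.8},
    {"travel": [0, 0, 0], "turn": 0, "gripper": 0.8},
  ],
)

```text
time_s: 22.55
eef_pos: [0.4829, 0.2881, 0.0944]
tcp_rot: [[-0.129, 0.992, 0.007], [0.992, 0.129, 0.003], [0.003, 0.008, -1.0]]
ft_force: [-6.1, -2.8, 43.8]
finger_gap: 0.0216
grasp_force: 79.2
```

Call:
arm_command(
  rows=[
    {"travel": [0, 0, 0], "turn": 0, "gripper": 0.8},
    {"travel": [0, 0, -0.02], "turn": 0, "gripper": 0.8},
    {"travel": [0, 0, -0.04], "turn": 0, "gripper": 0.8},
    {"travel": [0, 0, -0.045], "turn": 0, "gripper": 0.8},
    {"travel": [0, 0, -0.045], "turn": 0, "gripper": 0.8},
    {"travel": [0, 0, -0.01], "turn": 0, "gripper": 0.8},
    {"travel": [0, 0, 0], "turn": 0, "gripper": 0.8},
    {"travel": [0, 0, 0], "turn": 0, "gripper": 0.8},
  ],
)

```text
time_s: 23.35
eef_pos: [0.48, 0.2864, 0.2507]
tcp_rot: [[-0.129, 0.992, 0.001], [0.992, 0.129, -0.0], [-0.0, 0.001, -1.0]]
ft_force: [1.2, -0.4, -0.7]
finger_gap: 0.0214
grasp_force: 68.8
```

Run:
```python
from h import *
s=sense(); go(.568,-.001,.178,None,False,s)
```

```text
t23.4 pos [0.48   0.2864 0.2507] yaw 1.700 F [ 1.2 -0.4 -0.7] gap 0.0214 gf 68.8 j [-0.18  0.55 -0.65  1.81  0.41  0.92 -0.88]
  SHIFT [-0.2963  0.0501  0.0728] len 0.309 TURN 0.000 tilt [ 0.001 -0.    -1.   ]
```

Run:
```python
from h import *
s=snap('wrist','w9.png',None,1); bis('wrist',s,np.load('pics/last_wrist.npy'),.17); t=get_image('top')[:,:,::-1]; bis('top',s,t[:, :250])
```

```text
wrist blob [298.  93.] [  41   42 1304] [0.4792 0.3613]
wrist blob [278. 263.] [  62   73 3245] [0.4809 0.2841]
top blob [243.  98.] [12 23 97] [0.8795 0.0939]
```

View pics/w9.png

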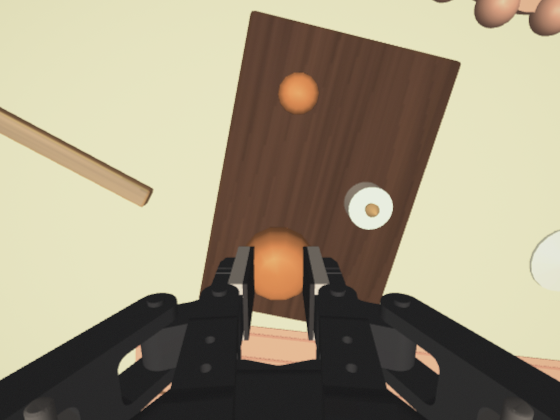

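The biscuit is held between the pads at (278,263), though gripped a little high, and the last one is at (298,93). I'll carry it gently to the jar and keep it slightly higher.

Call:
arm_command(
  rows=[
    {"travel": [-0.037, 0.0063, 0], "turn": 0, "gripper": 0.8},
    {"travel": [-0.037, 0.0063, 0], "turn": 0, "gripper": 0.8},
    {"travel": [-0.037, 0.0063, 0], "turn": 0, "gripper": 0.8},
    {"travel": [-0.037, 0.0063, 0], "turn": 0, "gripper": 0.8},
    {"travel": [-0.037, 0.0063, 0], "turn": 0, "gripper": 0.8},
    {"travel": [-0.037, 0.0063, 0], "turn": 0, "gripper": 0.8},
    {"travel": [-0.037, 0.0063, 0], "turn": 0, "gripper": 0.8},
    {"travel": [-0.037, 0.0063, 0], "turn": 0, "gripper": 0.8},
  ],
)

```text
time_s: 24.25
eef_pos: [0.5682, -0.0017, 0.2494]
tcp_rot: [[-0.13, 0.992, -0.002], [0.992, 0.13, 0.0], [0.0, -0.002, -1.0]]
ft_force: [0.7, 0.7, -1.3]
finger_gap: 0.0212
grasp_force: 68.8
```

Call:
arm_command(
  rows=[
    {"travel": [0, 0, 0.03], "turn": 0, "gripper": 0.8},
    {"travel": [0, 0, 0.032], "turn": 0, "gripper": 0.8},
    {"travel": [0, 0, 0], "turn": 0, "gripper": 0.8},
    {"travel": [0, 0, 0], "turn": 0, "gripper": 0.3},
    {"travel": [0, 0, 0], "turn": 0, "gripper": 0.3},
    {"travel": [0, 0, 0], "turn": 0, "gripper": 0.3},
    {"travel": [0, 0, 0], "turn": 0, "gripper": 0.3},
    {"travel": [0, 0, -0.04], "turn": 0, "gripper": 0.3},
  ],
)

```text
time_s: 25.05
eef_pos: [0.5667, -0.0005, 0.2259]
tcp_rot: [[-0.13, 0.992, -0.006], [0.992, 0.13, -0.0], [0.001, -0.006, -1.0]]
ft_force: [0.1, -0.6, -0.5]
finger_gap: 0.0597
grasp_force: 0.0
```

Call:
arm_command(
  rows=[
    {"travel": [0, 0, -0.035], "turn": 0, "gripper": 0.3},
    {"travel": [0, 0, 0], "turn": 0, "gripper": 0.3},
  ],
)

```text
time_s: 25.25
eef_pos: [0.5698, 0.0002, 0.2681]
tcp_rot: [[-0.129, 0.992, 0.006], [0.992, 0.129, -0.0], [-0.001, 0.006, -1.0]]
ft_force: [0.2, -0.6, 0.4]
finger_gap: 0.0596
grasp_force: 0.0
```

Run:
```python
from h import *
s=snap('wrist','w10.png'); bis('wrist',s,np.load('pics/last_wrist.npy'),.02); t=get_image('top')[:,:,::-1]; np.save('pics/last_top.npy',t); bis('top',s,t)
go(.487,.368,.255,None,False,s)
```

```text
wrist blob [287. 171.] [  55   33 1361] [0.5788 0.0136]
wrist blob [291. 207.] [ 33  32 831] [ 0.5877 -0.0207]
wrist blob [541. 254.] [ 29  61 175] [ 0.8414 -0.037 ]
top blob [255.  99.] [ 32  26 237] [0.8746 0.0564]
top blob [277.  93.] [10 21 97] [ 0.8872 -0.0125]
top blob [300.  95.] [11 23 93] [ 0.878  -0.0826]
top blob [274. 190.] [10 12 77] [0.583  0.0165]
top blob [154. 230.] [ 11  12 107] [0.486  0.3677]
top blob [517. 337.] [ 30  35 316] [ 0.1229 -0.6329]
t25.2 pos [5.698e-01 2.000e-04 2.681e-01] yaw 1.701 F [ 0.2 -0.6  0.4] gap 0.0596 gf 0.0 j [ 0.35  0.54 -0.64  1.77  0.38  0.96 -0.31]
  SHIFT [ 0.3754 -0.0345  0.0125] len 0.377 TURN 0.000 tilt [ 0.006 -0.    -1.   ]
```

Three biscuits are in the jar. Now the last one, at (0.487, 0.368).

Call:
arm_command(
  rows=[
    {"travel": [0.0468, -0.0043, 0], "turn": 0, "gripper": 0.3},
    {"travel": [0.0468, -0.0043, 0], "turn": 0, "gripper": 0.3},
    {"travel": [0.0468, -0.0043, 0], "turn": 0, "gripper": 0.3},
    {"travel": [0.0468, -0.0043, 0], "turn": 0, "gripper": 0.3},
    {"travel": [0.0468, -0.0043, 0], "turn": 0, "gripper": 0.3},
    {"travel": [0.0468, -0.0043, 0], "turn": 0, "gripper": 0.3},
    {"travel": [0.0468, -0.0043, 0], "turn": 0, "gripper": 0.3},
    {"travel": [0.0468, -0.0043, 0], "turn": 0, "gripper": 0.3},
  ],
)

```text
time_s: 26.15
eef_pos: [0.4847, 0.3681, 0.2625]
tcp_rot: [[-0.13, 0.992, -0.001], [0.992, 0.13, -0.001], [-0.001, -0.001, -1.0]]
ft_force: [0.7, 0.5, 0.2]
finger_gap: 0.0598
grasp_force: 0.0
```

Call:
arm_command(
  rows=[
    {"travel": [0, 0, 0.04], "turn": 0, "gripper": 0.3},
    {"travel": [0, 0, 0.035], "turn": 0, "gripper": 0.3},
    {"travel": [0, 0, 0], "turn": 0, "gripper": 0.3},
    {"travel": [0, 0, 0], "turn": 0, "gripper": 0.3},
    {"travel": [0, 0, 0], "turn": 0, "gripper": 0.3},
  ],
  force=40,
)

```text
time_s: 26.65
eef_pos: [0.4862, 0.3668, 0.19]
tcp_rot: [[-0.129, 0.992, 0.001], [0.992, 0.129, 0.001], [0.001, 0.001, -1.0]]
ft_force: [0.2, 0.1, -0.2]
finger_gap: 0.06
grasp_force: 0.0
```

Run:
```python
from h import *
s=sense(); bis('wrist',s); go(.487,.368,.088,None,False,s)
```

```text
wrist blob [278. 204.] [  47   46 1635] [0.4866 0.37  ]
t26.6 pos [0.4862 0.3668 0.19  ] yaw 1.700 F [ 0.2  0.1 -0.2] gap 0.0600 gf 0.0 j [-0.34  0.7  -0.61  1.72  0.49  0.88 -1.03]
  SHIFT [0.001  0.0008 0.102 ] len 0.102 TURN 0.000 tilt [ 0.001  0.001 -1.   ]
```

Call:
arm_command(
  rows=[
    {"travel": [0.0015, 0, 0.04], "turn": 0, "gripper": 0.3},
    {"travel": [0, 0, 0.035], "turn": 0, "gripper": 0.3},
    {"travel": [0, 0, 0.026], "turn": 0, "gripper": 0.3},
    {"travel": [0, 0, 0], "turn": 0, "gripper": 0.3},
    {"travel": [0, 0, 0], "turn": 0, "gripper": 0.3},
    {"travel": [0, 0, 0], "turn": 0, "gripper": 0.8},
    {"travel": [0, 0, 0], "turn": 0, "gripper": 0.8},
    {"travel": [0, 0, 0], "turn": 0, "gripper": 0.8},
  ],
)

```text
time_s: 27.5
eef_pos: [0.4862, 0.3685, 0.0894]
tcp_rot: [[-0.129, 0.992, 0.002], [0.992, 0.129, 0.001], [0.001, 0.002, -1.0]]
ft_force: [-1.9, -1.6, 13.7]
finger_gap: 0.0311
grasp_force: 38.3
```

Call:
arm_command(
  rows=[
    {"travel": [0, 0, 0], "turn": 0, "gripper": 0.8},
    {"travel": [0, 0, 0], "turn": 0, "gripper": 0.8},
    {"travel": [0, 0, -0.02], "turn": 0, "gripper": 0.8},
    {"travel": [0, 0, -0.04], "turn": 0, "gripper": 0.8},
    {"travel": [0, 0, -0.045], "turn": 0, "gripper": 0.8},
    {"travel": [0, 0, -0.05], "turn": 0, "gripper": 0.8},
    {"travel": [0, 0, -0.01], "turn": 0, "gripper": 0.8},
    {"travel": [0, 0, 0], "turn": 0, "gripper": 0.8},
  ],
)

```text
time_s: 28.3
eef_pos: [0.4861, 0.3684, 0.2553]
tcp_rot: [[-0.129, 0.992, 0.004], [0.992, 0.129, 0.002], [0.002, 0.004, -1.0]]
ft_force: [0.7, 0.6, -1.0]
finger_gap: 0.0311
grasp_force: 39.7
```

Run:
```python
from h import *
s=sense(); bis('wrist',s,None,.17);go(.592,-.001,.178,None,False,s)
```

```text
wrist blob [278. 267.] [  73   75 4416] [0.4879 0.3621]
t28.3 pos [0.4861 0.3684 0.2553] yaw 1.700 F [ 0.7  0.6 -1. ] gap 0.0311 gf 39.7 j [-0.31  0.62 -0.65  1.67  0.43  1.   -0.98]
  SHIFT [-0.3802  0.0569  0.0769] len 0.392 TURN 0.000 tilt [ 0.004  0.002 -1.   ]
```

Call:
arm_command(
  rows=[
    {"travel": [-0.038, 0.0057, 0], "turn": 0, "gripper": 0.8},
    {"travel": [-0.038, 0.0057, 0], "turn": 0, "gripper": 0.8},
    {"travel": [-0.038, 0.0057, 0], "turn": 0, "gripper": 0.8},
    {"travel": [-0.038, 0.0057, 0], "turn": 0, "gripper": 0.8},
    {"travel": [-0.038, 0.0057, 0], "turn": 0, "gripper": 0.8},
    {"travel": [-0.038, 0.0057, 0], "turn": 0, "gripper": 0.8},
    {"travel": [-0.038, 0.0057, 0], "turn": 0, "gripper": 0.8},
    {"travel": [-0.038, 0.0057, 0], "turn": 0, "gripper": 0.8},
  ],
)

```text
time_s: 29.15
eef_pos: [0.5698, 0.0707, 0.2512]
tcp_rot: [[-0.13, 0.992, -0.002], [0.992, 0.13, -0.0], [-0.0, -0.002, -1.0]]
ft_force: [0.9, 0.2, -0.2]
finger_gap: 0.0311
grasp_force: 39.7
```

Call:
arm_command(
  rows=[
    {"travel": [-0.038, 0.0057, 0], "turn": 0, "gripper": 0.8},
    {"travel": [-0.038, 0.0057, 0], "turn": 0, "gripper": 0.8},
    {"travel": [0, 0, 0.035], "turn": 0, "gripper": 0.8},
    {"travel": [0, 0, 0.037], "turn": 0, "gripper": 0.8},
    {"travel": [0, 0, 0], "turn": 0, "gripper": 0.8},
    {"travel": [0, 0, 0], "turn": 0, "gripper": 0.8},
    {"travel": [0, 0, 0], "turn": 0, "gripper": 0.3},
    {"travel": [0, 0, 0], "turn": 0, "gripper": 0.3},
  ],
)

```text
time_s: 29.95
eef_pos: [0.5892, -0.0015, 0.1809]
tcp_rot: [[-0.13, 0.992, -0.005], [0.992, 0.13, -0.001], [-0.001, -0.005, -1.0]]
ft_force: [-37.7, -0.6, 6.8]
finger_gap: 0.0585
grasp_force: 0.0
```

Call:
arm_command(
  rows=[
    {"travel": [0, 0, 0], "turn": 0, "gripper": 0.3},
    {"travel": [0, 0, 0], "turn": 0, "gripper": 0.3},
    {"travel": [0, 0, -0.04], "turn": 0, "gripper": 0.3},
    {"travel": [0, 0, -0.045], "turn": 0, "gripper": 0.3},
    {"travel": [-0.0, -0.04, 0], "turn": 0, "gripper": 0.3},
    {"travel": [0, -0.04, 0], "turn": 0, "gripper": 0.3},
    {"travel": [0, -0.03, 0], "turn": 0, "gripper": 1},
    {"travel": [0, 0, 0], "turn": 0, "gripper": 1},
  ],
)

```text
time_s: 30.75
eef_pos: [0.4795, -0.0163, 0.2668]
tcp_rot: [[-0.129, 0.992, 0.001], [0.992, 0.129, -0.002], [-0.003, 0.0, -1.0]]
ft_force: [0.9, 0.6, 0.0]
finger_gap: 0.0319
grasp_force: 0.0
```

Run:
```python
from h import *
s=snap('wrist','w11.png'); t=get_image('top')[:,:,::-1]; sc=get_image('scene')[:,:,::-1]; bis('top',s,t)
w=np.load('pics/last_wrist.npy'); bis('wrist',s,w,.02)
cv2.imwrite('pics/w11.png',np.hstack([cv2.resize(w,(400,300)),cv2.resize(sc[120:330,150:430],(400,300),interpolation=cv2.INTER_CUBIC)]))
go(.65,-.001,.25,None,False,s)
```

```text
top blob [255.  99.] [ 32  26 254] [0.8741 0.0576]
top blob [288.  97.] [ 31  25 255] [ 0.8751 -0.0459]
top blob [518. 337.] [ 30  35 322] [ 0.1243 -0.6335]
wrist blob [399. 170.] [ 35  28 548] [0.5898 0.0114]
wrist blob [431. 189.] [ 24  35 494] [ 0.6235 -0.0028]
wrist blob [388. 203.] [ 35  33 866] [ 0.586  -0.0211]
t30.8 pos [ 0.4795 -0.0163  0.2668] yaw 1.701 F [0.9 0.6 0. ] gap 0.0319 gf 0.0 j [ 0.45  0.41 -0.69  1.99  0.34  0.86 -0.3 ]
  SHIFT [-0.0068  0.1711  0.0169] len 0.172 TURN 0.000 tilt [ 0.001 -0.002 -1.   ]
```

View pics/w11.png

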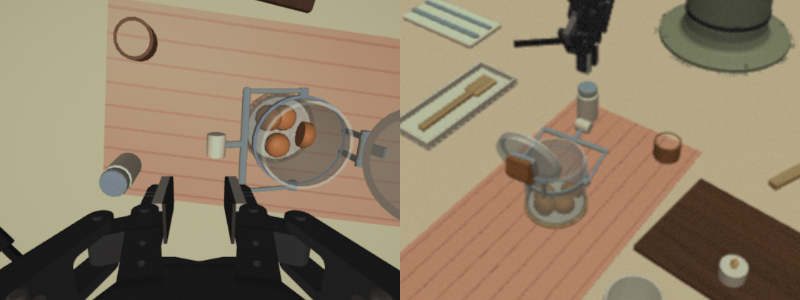

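All four biscuits lie in the jar (left picture, around (285,125)), and the scene view shows the server in the tray and only the tea light on the board. Next I'll go over the open lid and push it from behind near its top edge with closed fingers.

Call:
arm_command(
  rows=[
    {"travel": [0, 0, -0.045], "turn": 0, "gripper": 1},
    {"travel": [0, 0, 0], "turn": 0, "gripper": 1},
    {"travel": [0, 0.0441, 0], "turn": 0, "gripper": 1},
    {"travel": [0, 0.0441, 0], "turn": 0, "gripper": 1},
    {"travel": [0, 0.0441, 0], "turn": 0, "gripper": 1},
    {"travel": [0, 0.0441, 0], "turn": 0, "gripper": 1},
    {"travel": [0, 0.0441, 0], "turn": 0, "gripper": 1},
    {"travel": [0, 0, 0], "turn": 0, "gripper": 1},
  ],
)

```text
time_s: 31.7
eef_pos: [0.7047, 0.0145, 0.3086]
tcp_rot: [[-0.13, 0.992, 0.0], [0.992, 0.13, 0.002], [0.002, 0.001, -1.0]]
ft_force: [-0.0, 0.4, -0.7]
finger_gap: -0.0002
grasp_force: 0.0
```

Run:
```python
from h import *
s=sense(); go(.698,.014,.266,None,False,s)
```

```text
t31.7 pos [0.7047 0.0145 0.3086] yaw 1.701 F [-0.   0.4 -0.7] gap -0.0002 gf 0.0 j [ 0.25  0.72 -0.63  1.33  0.42  1.23 -0.27]
  SHIFT [ 0.0003 -0.0068  0.0426] len 0.043 TURN 0.000 tilt [ 0.     0.002 -1.   ]
```

Call:
arm_command(
  rows=[
    {"travel": [0, 0, 0.022], "turn": 0, "gripper": 1},
    {"travel": [0, 0, 0.021], "turn": 0, "gripper": 1},
    {"travel": [0, 0, 0], "turn": 0, "gripper": 1},
    {"travel": [0, -0.01, 0], "turn": 0, "gripper": 1},
    {"travel": [0, -0.01, 0], "turn": 0, "gripper": 1},
    {"travel": [0, -0.01, 0], "turn": 0, "gripper": 1},
    {"travel": [0, -0.01, 0], "turn": 0, "gripper": 1},
  ],
)

```text
time_s: 32.4
eef_pos: [0.6615, 0.008, 0.2689]
tcp_rot: [[-0.13, 0.992, 0.002], [0.992, 0.13, 0.0], [0.0, 0.002, -1.0]]
ft_force: [3.4, 0.6, 16.1]
finger_gap: 0.0002
grasp_force: 8.6
```

Call:
arm_command(
  rows=[
    {"travel": [0, -0.01, 0], "turn": 0, "gripper": 1},
    {"travel": [0, -0.01, 0], "turn": 0, "gripper": 1},
    {"travel": [0, -0.01, 0], "turn": 0, "gripper": 1},
    {"travel": [0, -0.01, 0], "turn": 0, "gripper": 1},
  ],
)

```text
time_s: 32.8
eef_pos: [0.6213, 0.0027, 0.2684]
tcp_rot: [[-0.13, 0.992, 0.001], [0.992, 0.13, 0.0], [-0.0, 0.001, -1.0]]
ft_force: [0.1, 0.2, -0.2]
finger_gap: 0.0001
grasp_force: 0.2
```

Call:
arm_command(
  rows=[
    {"travel": [0, 0, -0.03], "turn": 0, "gripper": 1},
    {"travel": [0, 0, 0], "turn": 0, "gripper": 1},
    {"travel": [0, 0, 0], "turn": 0, "gripper": 1},
    {"travel": [0, 0, 0], "turn": 0, "gripper": 1},
    {"travel": [0, 0, 0], "turn": 0, "gripper": 1},
    {"travel": [0, 0, 0], "turn": 0, "gripper": 1},
    {"travel": [0, 0, 0], "turn": 0, "gripper": 1},
    {"travel": [0, 0, 0], "turn": 0, "gripper": 1},
  ],
)

```text
time_s: 33.6
eef_pos: [0.6214, 0.0026, 0.2972]
tcp_rot: [[-0.13, 0.992, -0.0], [0.992, 0.13, 0.0], [0.0, -0.0, -1.0]]
ft_force: [-1.1, -0.3, -0.3]
finger_gap: 0.0001
grasp_force: 0.0
```

```bash
cat >> h.py <<'E'
J=np.array([.586,-.001]); JY=.133
def jar(x,y,z): c,s_=np.cos(JY),np.sin(JY); return np.array([J[0]+c*x-s_*y,J[1]+s_*x+c*y,z])
def saddle():
    im=np.ascontiguousarray(get_image('scene')[:,:,::-1]); np.save('pics/last_scene.npy',im)
    hsv=cv2.cvtColor(im,cv2.COLOR_BGR2HSV); m=cv2.inRange(hsv,(5,130,40),(17,255,175)); m[:150]=0;m[330:]=0;m[:,:180]=0;m[:,320:]=0
    n,l,st,ce=cv2.connectedComponentsWithStats(m)
    for i in range(1,n):
        if st[i,4]>25: print('brown',st[i],ce[i].round(0))
    for t in (0,1.3,1.8):
        d,h=.052,.02; print(t,pix('scene',jar(.052-d*np.cos(t)+h*np.sin(t),0,.104+d*np.sin(t)+h*np.cos(t))).round(0))
E
python3 - <<'E'
from h import *
s=sense(); go(*jar(-.02,0,.3),None,False,s); saddle()
E
```

```text
t33.6 pos [0.6214 0.0026 0.2972] yaw 1.701 F [-1.1 -0.3 -0.3] gap 0.0001 gf 0.0 j [ 0.33  0.59 -0.66  1.59  0.4   1.09 -0.3 ]
  SHIFT [ 0.001  -0.0556 -0.0028] len 0.056 TURN 0.000 tilt [-0.  0. -1.]
brown [240 206  22  22 306] [250. 217.]
0 [257. 222.]
1.3 [242. 227.]
1.8 [235. 239.]
```

Call:
arm_command(
  rows=[
    {"travel": [0, 0, 0], "turn": 0, "gripper": 1},
    {"travel": [0, 0, 0], "turn": 0, "gripper": 1},
    {"travel": [0, 0, 0], "turn": 0, "gripper": 1},
    {"travel": [0, 0, 0], "turn": 0, "gripper": 1},
    {"travel": [0, 0, 0], "turn": 0, "gripper": 1},
    {"travel": [0, 0, 0], "turn": 0, "gripper": 1},
    {"travel": [0, 0, 0], "turn": 0, "gripper": 1},
    {"travel": [0, 0, 0], "turn": 0, "gripper": 1},
  ],
)

```text
time_s: 34.45
eef_pos: [0.6215, 0.0025, 0.2974]
tcp_rot: [[-0.13, 0.992, -0.0], [0.992, 0.13, -0.0], [-0.0, -0.0, -1.0]]
ft_force: [0.0, 0.2, -0.2]
finger_gap: -0.0001
grasp_force: 0.0
```

Run:
```python
from h import *
saddle()
```

```text
brown [247 213  22  15 203] [258. 219.]
0 [257. 222.]
1.3 [242. 227.]
1.8 [235. 239.]
```

The saddle sits at (258,219) in the scene view, so the lid has fallen shut. Now I'll go above the knob with the fingers closing along its axis, so it can pivot between the pads.

Call:
arm_command(
  rows=[
    {"travel": [0, -0.0418, 0], "turn": 0, "gripper": 0.48},
    {"travel": [0, -0.0418, 0], "turn": 0, "gripper": 0.48},
    {"travel": [0, -0.0418, 0], "turn": 0, "gripper": 0.48},
    {"travel": [0, 0, 0], "turn": -0.143, "gripper": 0.48},
    {"travel": [0, 0, 0], "turn": -0.143, "gripper": 0.48},
    {"travel": [0, 0, 0], "turn": -0.143, "gripper": 0.48},
    {"travel": [0, 0, 0], "turn": -0.143, "gripper": 0.48},
    {"travel": [0, 0, 0], "turn": -0.143, "gripper": 0.48},
  ],
)

```text
time_s: 35.3
eef_pos: [0.4971, -0.0137, 0.2975]
tcp_rot: [[-0.752, 0.659, 0.0], [0.659, 0.752, -0.0], [-0.0, 0.0, -1.0]]
ft_force: [-0.4, -0.1, -0.5]
finger_gap: 0.0443
grasp_force: 0.0
```

Call:
arm_command(
  rows=[
    {"travel": [0, 0, 0], "turn": -0.143, "gripper": 0.48},
    {"travel": [0, 0, 0], "turn": -0.143, "gripper": 0.48},
    {"travel": [0, 0, 0], "turn": -0.143, "gripper": 0.48},
    {"travel": [0, 0, 0], "turn": -0.143, "gripper": 0.48},
    {"travel": [0, 0, 0], "turn": -0.143, "gripper": 0.48},
    {"travel": [0, 0, 0], "turn": -0.143, "gripper": 0.48},
    {"travel": [0, 0, 0], "turn": 0, "gripper": 0.48},
    {"travel": [0, 0, 0], "turn": 0, "gripper": 0.48},
  ],
)

```text
time_s: 36.1
eef_pos: [0.4971, -0.0138, 0.2974]
tcp_rot: [[-0.992, -0.127, -0.0], [-0.127, 0.992, 0.0], [0.0, 0.0, -1.0]]
ft_force: [-0.3, -0.2, 0.1]
finger_gap: 0.0447
grasp_force: 0.0
```

Run:
```python
from h import *
s=snap('wrist','w12.png'); go(.497,-.0125,.16,JY+np.pi,False,s)
im=np.load('pics/last_wrist.npy'); hsv=cv2.cvtColor(im,cv2.COLOR_BGR2HSV)
e=pix('wrist',[.497,-.0125,.095],s); print('exp',e)
m=cv2.inRange(hsv,(0,0,140),(180,75,255)); x,y=e.astype(int); k=np.zeros_like(m); k[max(0,y-50):y+50,x-50:x+50]=255; m&=k
n,l,st,ce=cv2.connectedComponentsWithStats(m)
for i in range(1,n):
    if st[i,4]>60: print(st[i],ce[i],world('wrist',ce[i],.1,s))
cv2.imwrite('pics/w12.png',np.hstack([im[60:420,100:460],cv2.resize(np.load('pics/last_scene.npy')[150:300,190:340],(360,360))]))
```

```text
t36.1 pos [ 0.4971 -0.0138  0.2974] yaw -3.014 F [-0.3 -0.2  0.1] gap 0.0447 gf 0.0 j [ 0.71  0.52 -1.09  1.9   0.54  1.05  1.09]
  SHIFT [-0.      0.0013  0.1374] len 0.137 TURN -0.005 tilt [-0.  0. -1.]
exp [279.55879435 194.7680805 ]
[264 183  31  25 659] [279.52807284 195.07132018] [ 0.49602854 -0.01266579  0.1       ]
[229 226 100   3 206] [278.4223301  227.45631068] [ 0.52313522 -0.01008686  0.1       ]
[247 232  30   8 101] [257.23762376 234.18811881] [ 0.53113293 -0.02659118  0.1       ]
```

The knob is at (279.5,195), exactly as predicted. I'll descend and grip it.

Call:
arm_command(
  rows=[
    {"travel": [0, 0.001, 0.04], "turn": 0, "gripper": 0.48},
    {"travel": [0, 0, 0.04], "turn": 0, "gripper": 0.48},
    {"travel": [0, 0, 0.035], "turn": 0, "gripper": 0.48},
    {"travel": [0, 0, 0.025], "turn": 0, "gripper": 0.48},
    {"travel": [0, 0, 0], "turn": 0, "gripper": 0.48},
    {"travel": [0, 0, 0], "turn": 0, "gripper": 0.48},
  ],
  force=40,
)

```text
time_s: 36.75
eef_pos: [0.4972, -0.0123, 0.1581]
tcp_rot: [[-0.991, -0.131, 0.0], [-0.131, 0.991, 0.0], [-0.0, 0.0, -1.0]]
ft_force: [-0.1, 0.3, -0.2]
finger_gap: 0.0444
grasp_force: 0.0
```

Call:
arm_command(
  rows=[
    {"travel": [0, 0, 0], "turn": 0, "gripper": 0.9},
    {"travel": [0, 0, 0], "turn": 0, "gripper": 0.9},
    {"travel": [0, 0, 0], "turn": 0, "gripper": 0.9},
    {"travel": [0, 0, 0], "turn": 0, "gripper": 0.9},
    {"travel": [0, 0, 0], "turn": 0, "gripper": 0.9},
    {"travel": [0, 0, 0], "turn": 0, "gripper": 0.9},
  ],
)

```text
time_s: 37.35
eef_pos: [0.4974, -0.0127, 0.1577]
tcp_rot: [[-0.991, -0.132, 0.001], [-0.132, 0.991, 0.0], [-0.001, -0.0, -1.0]]
ft_force: [3.4, 0.1, 3.3]
finger_gap: 0.0228
grasp_force: 43.3
```

Run:
```python
from h import *
go(.497,-.0125,.157)
a0=.22; X=lambda a:(-.092*np.cos(a),.092*np.sin(a))
p=X(a0)
for a in np.arange(.32,1.85,.1):
    q=X(a); print('%.2f'%a,'tool x %.4f z %.4f'%(-(q[0]-p[0]),-(q[1]-p[1]))); p=q
```

```text
t37.4 pos [ 0.4974 -0.0127  0.1577] yaw -3.010 F [3.4 0.1 3.3] gap 0.0228 gf 43.3 j [ 0.56  0.71 -0.91  2.02  0.79  0.81  0.89]
  SHIFT [0.0004 0.0003 0.0007] len 0.001 TURN 0.000 tilt [ 0.001  0.    -1.   ]
0.32 tool x -0.0025 z -0.0089
0.42 tool x -0.0033 z -0.0086
0.52 tool x -0.0042 z -0.0082
0.62 tool x -0.0050 z -0.0077
0.72 tool x -0.0057 z -0.0072
0.82 tool x -0.0064 z -0.0066
0.92 tool x -0.0070 z -0.0059
1.02 tool x -0.0076 z -0.0052
1.12 tool x -0.0081 z -0.0044
1.22 tool x -0.0085 z -0.0036
1.32 tool x -0.0088 z -0.0027
1.42 tool x -0.0090 z -0.0018
1.52 tool x -0.0091 z -0.0009
1.62 tool x -0.0092 z -0.0000
1.72 tool x -0.0092 z 0.0009
1.82 tool x -0.0090 z 0.0018
```

Call:
arm_command(
  rows=[
    {"travel": [-0.0025, 0, -0.0089], "turn": 0, "gripper": 0.9},
    {"travel": [-0.0033, 0, -0.0086], "turn": 0, "gripper": 0.9},
    {"travel": [-0.0042, 0, -0.0082], "turn": 0, "gripper": 0.9},
    {"travel": [-0.005, 0, -0.0077], "turn": 0, "gripper": 0.9},
  ],
)

```text
time_s: 37.75
eef_pos: [0.5118, -0.0109, 0.1911]
tcp_rot: [[-0.991, -0.132, -0.001], [-0.132, 0.991, -0.0], [0.001, -0.0, -1.0]]
ft_force: [2.1, -1.0, -6.9]
finger_gap: 0.0227
grasp_force: 40.7
```

Call:
arm_command(
  rows=[
    {"travel": [-0.0057, 0, -0.0072], "turn": 0, "gripper": 0.9},
    {"travel": [-0.0064, 0, -0.0066], "turn": 0, "gripper": 0.9},
    {"travel": [-0.007, 0, -0.0059], "turn": 0, "gripper": 0.9},
    {"travel": [-0.0076, 0, -0.0052], "turn": 0, "gripper": 0.9},
    {"travel": [0, 0, 0], "turn": 0, "gripper": 0.9},
  ],
)

```text
time_s: 38.25
eef_pos: [0.5392, -0.0072, 0.2163]
tcp_rot: [[-0.991, -0.132, 0.001], [-0.132, 0.991, -0.0], [-0.0, -0.0, -1.0]]
ft_force: [-3.2, -4.1, 1.2]
finger_gap: 0.0226
grasp_force: 40.1
```

Run:
```python
from h import *
p=jar(-.092*np.cos(1.02),0,.0); go(p[0],p[1],.157+.092*(np.sin(1.02)-np.sin(.22)))
```

```text
t38.2 pos [ 0.5392 -0.0072  0.2163] yaw -3.010 F [-3.2 -4.1  1.2] gap 0.0226 gf 40.1 j [ 0.58  0.68 -0.97  1.87  0.69  0.96  1.  ]
  SHIFT [ 0.0009 -0.0001  0.001 ] len 0.001 TURN 0.000 tilt [ 0.001 -0.    -1.   ]
```

Tracking is good, so I'll continue over the crest with a firmer grip.

Call:
arm_command(
  rows=[
    {"travel": [-0.0081, 0, -0.0044], "turn": 0, "gripper": 0.9},
    {"travel": [-0.0085, 0, -0.0036], "turn": 0, "gripper": 0.9},
    {"travel": [-0.0088, 0, -0.0027], "turn": 0, "gripper": 0.9},
    {"travel": [-0.009, 0, -0.0018], "turn": 0, "gripper": 0.9},
    {"travel": [0, 0, 0], "turn": 0, "gripper": 0.9},
  ],
  force=55,
)

```text
time_s: 38.75
eef_pos: [0.5732, -0.0028, 0.2281]
tcp_rot: [[-0.991, -0.131, 0.0], [-0.131, 0.991, -0.0], [-0.0, -0.0, -1.0]]
ft_force: [-2.1, -6.2, -2.0]
finger_gap: 0.0219
grasp_force: 54.9
```

Call:
arm_command(
  rows=[
    {"travel": [-0.0091, 0, -0.0009], "turn": 0, "gripper": 0.9},
    {"travel": [-0.0092, 0, 0], "turn": 0, "gripper": 0.9},
    {"travel": [-0.0092, 0, 0.0009], "turn": 0, "gripper": 0.9},
    {"travel": [-0.008, 0, 0.0014], "turn": 0, "gripper": 0.9},
    {"travel": [0, 0, 0], "turn": 0, "gripper": 0.9},
    {"travel": [0, 0, 0], "turn": 0, "gripper": 0.9},
  ],
)

```text
time_s: 39.35
eef_pos: [0.6088, 0.0018, 0.227]
tcp_rot: [[-0.991, -0.132, 0.003], [-0.132, 0.991, 0.0], [-0.003, -0.0, -1.0]]
ft_force: [7.2, -4.7, -4.0]
finger_gap: 0.0207
grasp_force: 53.7
```

Run:
```python
from h import *
p=jar(-.092*np.cos(1.8),0,.0); go(p[0],p[1],.157+.092*(np.sin(1.8)-np.sin(.22)))
```

```text
t39.4 pos [0.6088 0.0018 0.227 ] yaw -3.009 F [ 7.2 -4.7 -4. ] gap 0.0207 gf 53.7 j [ 0.5   0.76 -0.94  1.68  0.69  1.07  1.04]
  SHIFT [0.002  0.0002 0.0005] len 0.002 TURN 0.000 tilt [ 0.003  0.    -1.   ]
```

Call:
arm_command(
  rows=[
    {"travel": [0, 0, 0], "turn": 0, "gripper": 0.48},
    {"travel": [0, 0, 0], "turn": 0, "gripper": 0.48},
    {"travel": [0, 0, 0], "turn": 0, "gripper": 0.48},
    {"travel": [0, 0, 0], "turn": 0, "gripper": 0.48},
    {"travel": [0, 0, -0.04], "turn": 0, "gripper": 0.48},
    {"travel": [0, 0, -0.045], "turn": 0, "gripper": 0.48},
    {"travel": [0.04, 0, -0.03], "turn": 0, "gripper": 0.48},
    {"travel": [0.045, 0, 0], "turn": 0, "gripper": 0.48},
  ],
)

```text
time_s: 40.15
eef_pos: [0.5237, -0.0078, 0.3448]
tcp_rot: [[-0.991, -0.133, 0.005], [-0.133, 0.991, 0.001], [-0.005, 0.0, -1.0]]
ft_force: [0.6, 0.7, 0.1]
finger_gap: 0.0444
grasp_force: 0.0
```

Call:
arm_command(
  rows=[
    {"travel": [0.045, 0, 0], "turn": 0, "gripper": 0.48},
    {"travel": [0.03, -0.04, 0], "turn": 0, "gripper": 0.48},
    {"travel": [0, -0.045, 0], "turn": 0, "gripper": 0.48},
    {"travel": [0, -0.045, 0], "turn": 0, "gripper": 0.48},
    {"travel": [0, -0.045, 0], "turn": 0, "gripper": 0.48},
    {"travel": [0, -0.045, 0], "turn": 0, "gripper": 0.48},
    {"travel": [0, 0, 0], "turn": 0, "gripper": 0.48},
    {"travel": [0, 0, 0], "turn": 0, "gripper": 0.48},
  ],
)

```text
time_s: 40.95
eef_pos: [0.4788, -0.236, 0.3416]
tcp_rot: [[-0.991, -0.131, 0.0], [-0.131, 0.991, 0.001], [-0.0, 0.001, -1.0]]
ft_force: [0.4, 0.9, 0.5]
finger_gap: 0.0442
grasp_force: 0.0
```

Run:
```python
from h import *
t=get_image('top')[:,:,::-1]; sc=get_image('scene')[:,:,::-1]; s=sense(); go(.6,0,.3,s=s); bis('top',s,t)
f=lambda a:cv2.resize(np.ascontiguousarray(a),(400,300),interpolation=cv2.INTER_CUBIC)
cv2.imwrite('pics/f.png',np.vstack([np.hstack([f(t[130:220,230:350]),f(t[100:310,130:410])]),np.hstack([f(sc[170:305,180:360]),f(sc[60:420,40:520])])]))
for a in(1.2,1.57,1.8):print(a,pix('top',jar(-.092*np.cos(a),0,.075+.092*np.sin(a))),pix('scene',jar(-.092*np.cos(a),0,.075+.092*np.sin(a))))
```

```text
t41.0 pos [ 0.479  -0.2346  0.342 ] yaw -3.008 F [-0.4  0.7  0.5] gap 0.0446 gf 0.0 j [ 1.12  0.53 -1.09  1.76  0.51  1.17  1.58]
  SHIFT [-0.1511  0.2164  0.0421] len 0.267 TURN 0.000 tilt [ 0.  0. -1.]
top blob [255.  99.] [ 32  26 256] [0.874  0.0576]
top blob [288.  97.] [ 31  25 260] [ 0.875 -0.046]
top blob [520. 324.] [ 25  16 143] [ 0.1568 -0.6449]
1.2 [281.67643229 188.40255624] [264.79910456 199.27535372]
1.57 [279.25385943 175.94801278] [256.67166157 206.40804793]
1.8 [277.7481778  168.77549407] [251.42001951 213.55594497]
```

View pics/f.png

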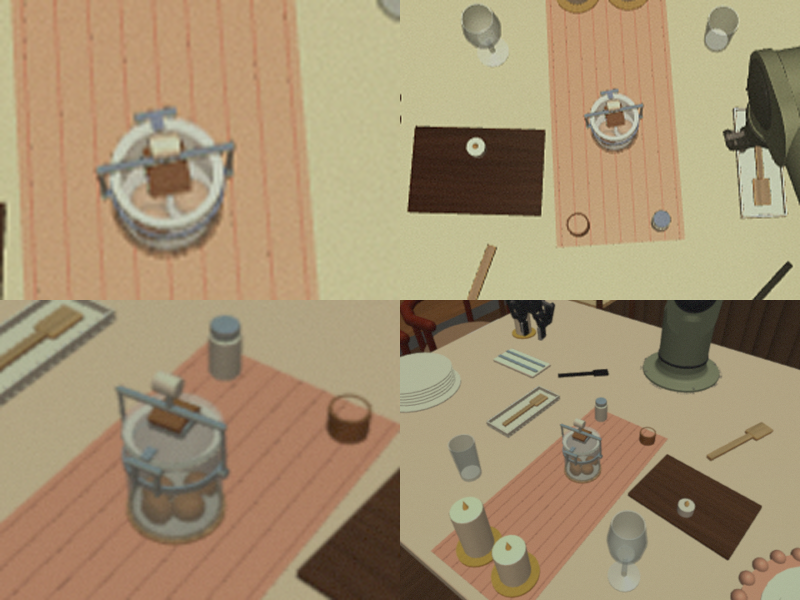

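The picture shows the lid shut over the four biscuits, the bail across the saddle, the server in the tray, and everything else in place. The knob is near (166,148) and the bar's middle near (166,159) in the top-left crop. I'll check the bail angle from those two points.

Run:
```python
from h import *
t=np.ascontiguousarray(get_image('top')[:,:,::-1]); sc=np.ascontiguousarray(get_image('scene')[:,:,::-1])
def blob(im,c,x0,y0,x1,y1):
    h=cv2.cvtColor(im,cv2.COLOR_BGR2HSV)[y0:y1,x0:x1]; m=cv2.inRange(h,(0,0,150),(180,70,255))
    n,l,st,ce=cv2.connectedComponentsWithStats(m)
    for i in range(1,n):
        if st[i,4]>8: print(c,'white',st[i,2:],ce[i]+[x0,y0])
blob(t,'top',270,165,292,182); blob(sc,'scene',243,198,268,216)
P=lambda c,r,a,y=0:pix(c,jar(-r*np.cos(a),y,.075+r*np.sin(a)))
print('obs top knob-bar', (148-159)*.3, ' barends', [(230+x*.3,130+y*.3) for x,y in((100,170),(233,148))])
for a in np.arange(1.4,1.85,.1): print('%.1f'%a,'d',(P('top',.092,a)-P('top',.062,a)).round(2),'topK',P('top',.092,a).round(1),'scK',P('scene',.092,a).round(1),'bar',P('top',.062,a,.055).round(1),P('top',.062,a,-.055).round(1))
```

```text
top white [ 22  12 168] [280.14880952 170.375     ]
top white [ 6  4 15] [288.13333333 179.8       ]
scene white [ 19  15 191] [250.53403141 203.60209424]
scene white [ 7  4 21] [264.14285714 213.57142857]
obs top knob-bar -3.3  barends [(260.0, 181.0), (299.9, 174.4)]
1.4 d [ 0.32 -1.04] topK [280.4 181.6] scK [260.5 202.4] bar [260.2 186.5] [299.9 178.9]
1.5 d [ 0.1  -2.18] topK [279.7 178.3] scK [258.3 204.6] bar [259.8 184.2] [299.4 176.7]
1.6 d [-0.13 -3.3 ] topK [279.1 175. ] scK [256.  207.2] bar [259.3 182.1] [299.  174.5]
1.7 d [-0.35 -4.37] topK [278.4 171.8] scK [253.7 210.2] bar [258.9 180. ] [298.5 172.4]
1.8 d [-0.57 -5.39] topK [277.7 168.8] scK [251.4 213.6] bar [258.5 177.9] [298.1 170.4]
```

The bail reads about 1.62, only just past centre, so the knob probably slipped in the pads. I'll push it further with closed fingers from the front.

Run:
```python
from h import *
p=jar(-.033,0,.342); print(p); go(*p,JY+np.pi,False)
```

```text
[ 0.55329144 -0.00537607  0.342     ]
t41.1 pos [ 0.4791 -0.2345  0.3421] yaw -3.008 F [-0.8 -0.3 -0.5] gap 0.0445 gf 0.0 j [ 1.12  0.53 -1.09  1.76  0.51  1.17  1.58]
  SHIFT [-0.1042  0.2172  0.    ] len 0.241 TURN 0.001 tilt [ 0. -0. -1.]
```

Call:
arm_command(
  rows=[
    {"travel": [-0.0174, 0.0362, 0], "turn": 0, "gripper": 1},
    {"travel": [-0.0174, 0.0362, 0], "turn": 0, "gripper": 1},
    {"travel": [-0.0174, 0.0362, 0], "turn": 0, "gripper": 1},
    {"travel": [-0.0174, 0.0362, 0], "turn": 0, "gripper": 1},
    {"travel": [-0.0174, 0.0362, 0], "turn": 0, "gripper": 1},
    {"travel": [-0.0174, 0.0362, 0], "turn": 0, "gripper": 1},
    {"travel": [0, 0, 0], "turn": 0, "gripper": 1},
    {"travel": [0, 0, 0], "turn": 0, "gripper": 1},
  ],
)

```text
time_s: 41.95
eef_pos: [0.5536, -0.0049, 0.342]
tcp_rot: [[-0.991, -0.135, 0.0], [-0.135, 0.991, -0.0], [-0.0, -0.0, -1.0]]
ft_force: [-0.6, -0.7, -1.3]
finger_gap: -0.0
grasp_force: 0.0
```

Call:
arm_command(
  rows=[
    {"travel": [0, 0, 0.04], "turn": 0, "gripper": 1},
    {"travel": [0, 0, 0.04], "turn": 0, "gripper": 1},
    {"travel": [0, 0, 0.03], "turn": 0, "gripper": 1},
    {"travel": [0, 0, 0], "turn": 0, "gripper": 1},
    {"travel": [0, 0, 0], "turn": 0, "gripper": 1},
  ],
)

```text
time_s: 42.45
eef_pos: [0.5539, -0.0069, 0.2327]
tcp_rot: [[-0.991, -0.131, 0.0], [-0.131, 0.991, 0.0], [-0.0, 0.0, -1.0]]
ft_force: [1.1, 0.5, 0.0]
finger_gap: -0.0001
grasp_force: 0.0
```

Run:
```python
from h import *
p=jar(-.008,0,.231); go(*p,JY+np.pi,False)
```

```text
t42.5 pos [ 0.5539 -0.0069  0.2327] yaw -3.010 F [1.1 0.5 0. ] gap -0.0001 gf 0.0 j [ 0.57  0.68 -0.97  1.82  0.66  1.01  1.03]
  SHIFT [-0.0246  0.0016  0.0017] len 0.025 TURN -0.001 tilt [ 0.  0. -1.]
```

Call:
arm_command(
  rows=[
    {"travel": [-0.008, 0.0015, 0], "turn": 0, "gripper": 1},
    {"travel": [-0.008, 0, 0], "turn": 0, "gripper": 1},
    {"travel": [-0.005, 0, 0], "turn": 0, "gripper": 1},
    {"travel": [0, 0, 0], "turn": 0, "gripper": 1},
  ],
)

```text
time_s: 42.85
eef_pos: [0.5753, -0.0021, 0.2323]
tcp_rot: [[-0.991, -0.132, 0.001], [-0.132, 0.991, 0.0], [-0.001, 0.0, -1.0]]
ft_force: [-0.5, 0.1, -0.2]
finger_gap: 0.0001
grasp_force: 0.0
```

Call:
arm_command(
  rows=[
    {"travel": [-0.004, 0, 0], "turn": 0, "gripper": 1},
    {"travel": [0, 0, 0], "turn": 0, "gripper": 1},
  ],
)

```text
time_s: 43.05
eef_pos: [0.5787, -0.0017, 0.2319]
tcp_rot: [[-0.991, -0.132, 0.0], [-0.132, 0.991, 0.0], [-0.0, 0.0, -1.0]]
ft_force: [-1.2, 0.3, -0.0]
finger_gap: -0.0002
grasp_force: 0.2
```

Call:
arm_command(
  rows=[
    {"travel": [-0.004, 0, 0], "turn": 0, "gripper": 1},
    {"travel": [0, 0, 0], "turn": 0, "gripper": 1},
  ],
)

```text
time_s: 43.25
eef_pos: [0.5825, -0.0012, 0.2317]
tcp_rot: [[-0.991, -0.132, -0.0], [-0.132, 0.991, 0.0], [0.0, 0.0, -1.0]]
ft_force: [-0.2, -0.0, -0.2]
finger_gap: -0.0
grasp_force: 0.5
```

Call:
arm_command(
  rows=[
    {"travel": [-0.004, 0, 0], "turn": 0, "gripper": 1},
    {"travel": [0, 0, 0], "turn": 0, "gripper": 1},
  ],
)

```text
time_s: 43.45
eef_pos: [0.5864, -0.0008, 0.2316]
tcp_rot: [[-0.991, -0.132, -0.001], [-0.132, 0.991, -0.0], [0.001, 0.0, -1.0]]
ft_force: [-1.4, -1.4, -1.7]
finger_gap: -0.0004
grasp_force: 1.1
```

Call:
arm_command(
  rows=[
    {"travel": [-0.004, 0, 0], "turn": 0, "gripper": 1},
    {"travel": [0, 0, 0], "turn": 0, "gripper": 1},
  ],
)

```text
time_s: 43.65
eef_pos: [0.5877, -0.0005, 0.2313]
tcp_rot: [[-0.991, -0.132, -0.007], [-0.132, 0.991, -0.002], [0.007, -0.001, -1.0]]
ft_force: [-29.1, -4.3, 13.6]
finger_gap: -0.0
grasp_force: 14.4
```

The bail has reached its stop, so I'll back off and check.

Call:
arm_command(
  rows=[
    {"travel": [0.01, 0, 0], "turn": 0, "gripper": 1},
    {"travel": [0.025, 0, 0], "turn": 0, "gripper": 1},
    {"travel": [0, 0, -0.04], "turn": 0, "gripper": 1},
    {"travel": [0, 0, -0.045], "turn": 0, "gripper": 1},
    {"travel": [0.03, -0.03, -0.02], "turn": 0, "gripper": 1},
    {"travel": [0.02, -0.045, 0], "turn": 0, "gripper": 1},
    {"travel": [0, -0.045, 0], "turn": 0, "gripper": 1},
    {"travel": [0, -0.045, 0], "turn": 0, "gripper": 1},
  ],
)

```text
time_s: 44.45
eef_pos: [0.5276, -0.1773, 0.3377]
tcp_rot: [[-0.991, -0.131, 0.002], [-0.131, 0.991, -0.002], [-0.002, -0.002, -1.0]]
ft_force: [0.5, 0.6, 0.3]
finger_gap: -0.0
grasp_force: 0.0
```

Call:
arm_command(
  rows=[
    {"travel": [0, -0.045, 0], "turn": 0, "gripper": 1},
    {"travel": [0, -0.03, 0], "turn": 0, "gripper": 1},
    {"travel": [0, 0, 0], "turn": 0, "gripper": 1},
    {"travel": [0, 0, 0], "turn": 0, "gripper": 1},
    {"travel": [0, 0, 0], "turn": 0, "gripper": 1},
  ],
)

```text
time_s: 44.95
eef_pos: [0.5379, -0.2483, 0.3371]
tcp_rot: [[-0.991, -0.133, 0.001], [-0.133, 0.991, 0.0], [-0.001, -0.0, -1.0]]
ft_force: [-0.2, 0.2, 0.6]
finger_gap: 0.0001
grasp_force: 0.0
```

Run:
```python
from h import *
t=np.ascontiguousarray(get_image('top')[:,:,::-1]); sc=np.ascontiguousarray(get_image('scene')[:,:,::-1])
def knob(im,box,P):   # white + low sat; print brightness rows around expected path
    x0,y0,x1,y1=box; h=cv2.cvtColor(im,cv2.COLOR_BGR2HSV)[y0:y1,x0:x1]
    m=cv2.inRange(h,(15,0,185),(45,80,255)); n,l,st,ce=cv2.connectedComponentsWithStats(m)
    for i in range(1,n):
        if st[i,4]>8: print(P,st[i,2:],(ce[i]+[x0,y0]).round(1))
knob(t,(262,160,298,190),'top');knob(sc,(235,190,275,225),'scene')
print(cv2.cvtColor(t,cv2.COLOR_BGR2GRAY)[160:186,279])
s=sense();go(.6,0,.3,s=s);bis('top',s,t);saddle()
```

```text
top [ 26  10 105] [277.9 168.7]
top [ 6 16 51] [294.2 181.2]
top [10 11 57] [266.8 183.9]
top [ 5  5 11] [288.4 181.3]
[167 149 126 130 138 165 189 198 195 199 176 131  92  90 116 125  95  97
  94  90  90  94  96  95  92  84]
t45.0 pos [ 0.5378 -0.2483  0.3371] yaw -3.008 F [-0.6 -0.2 -0.5] gap 0.0004 gf 0.0 j [ 1.01  0.62 -1.04  1.62  0.56  1.23  1.56]
  SHIFT [-0.0947  0.2378  0.0371] len 0.259 TURN 0.000 tilt [ 0. -0. -1.]
top blob [255.  99.] [ 32  26 259] [0.8745 0.0568]
top blob [288.  96.] [ 31  25 263] [ 0.8755 -0.0451]
brown [257 215  12   8  60] [263. 218.]
0 [257. 222.]
1.3 [242. 227.]
1.8 [235. 239.]
```

The knob now reads row ≈168, about 1.8 rad at the stop, so the bail is well past centre. Handing in.

```bash
python3 -c "
from plant import *
print(sign_off())"
```

```text
the job is handed in; nothing more can be done
None
```

I've handed the job in at 45 s: the server is flat and lengthwise in the tray, all four biscuits are in the jar, the lid is shut, and the bail is over past centre at its stop. The tea light, glasses, napkin ring and salt were not touched. The forces came close twice: the wrist read 44 N when the fingertips pressed the board at the third biscuit, and 38 N when a finger caught something at the jar, likely the lid, as I let go of the last one; I don't think either was the gripper's body.

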